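# Empty the drop-bottom drain basket into the tray and latch it again

## Robot

A 7-joint arm with a two-finger parallel gripper is mounted at the origin on the work surface. World frame = base frame: x ahead of the robot, y to its left, z up, the work surface at z = 0. Lengths are in m, angles in degrees, forces in N, time in s.
With the tool pointing down it reaches from about 0.4 to 0.85 m from the base axis. Payload 10.4 kg.
Tool frame: the origin (TCP) lies at the very end of the fingers, on their centre line; the grasp point (between the pads) lies behind it (bot.tcp_to_grasp is the x of the grasp point in the tool frame, in m); x points along the fingers, z is the direction in which the jaws open and shut, and the axes are right-handed (so a half turn about x gives the same grasp; the last joint's range is limited). The gripper opens to 85 mm and grips with 20 to 120 N. Pads are 22 mm wide; open, the fingers measure 114 mm over their backs; the gripper's body (76 mm by 85 mm) begins 54 mm behind the grasp point. The pads swing forward as they close: fully open they stand 13 mm farther back than shut.
Start: joints at [63.679, 19.034, -3.707, 83.658, 1.238, 77.344, -5.071], TCP at [0.264, -0.566, 0.231] pointing down, gripper open.
Joint ranges: [-148.97, 148.97], [-28.65, 121.19], [-84.17, 76.75], [9.2, 138.47], [-72.65, 252.65], [3.7, 117.97], [-149.18, 149.18]. Speed limits (degrees/s): [127.2, 127.2, 159.86, 159.86, 180, 180, 180].

## Interface

Orientations are given as [roll, pitch, yaw] about the fixed x, y, z axes, in that order (R = Rz(yaw) Ry(pitch) Rx(roll)).
In Python, from plant import bot gives the robot as it stands.
- The arm moves only by the tool apply_moves, never from a script. Its argument "motion" is a list of rows, each a list of 6 numbers: the shift along the tool's x, y, z in mm, then the turn, a rotation vector about the tool's x, y, z in degrees. A call has exactly 5 rows; each row shifts and turns the pose as measured when the row begins, along the tool's axes as they then stand; what a row does not reach is not made up. A row lasts 1/10 s, in which the tool goes at most 50 mm and 8.59 degrees, less where a joint would pass 70% of its speed; a pose out of reach is approached as far as the arm can. A call with a gripper value outside its range is refused whole. "claw" is the opening, from 0 (shut) to 1 (fully open), set as the call begins (left out, the last holds). The fingers move at their own pace and stop on an object; "grip_force" is the grip in N (left out, the last holds). Time passes only in rows, so rows that do not move let the fingers close, or fill a call up. It gives the time, the measured TCP pose, the force and the opening at its end, in the units of the state.
- bot.observe(): the state, without advancing time (a new reading comes with each control period).
- bot.get_image(name): name is "scene" or "top"; returns a dict with "image" (420x560x3 uint8, red, green, blue), "range_z" (420x560 float32, m along the optical axis (not along the pixel's ray), 0 where there is no reading), "fx", "fy", "cx", "cy" (pixels), "world_to_cam" (4x4, takes a point from world to camera coordinates). Camera axes: x right, y down, z forward; pixel columns grow to the right and rows downward; lengths in m; the calibration is good to about 2 mm. A picture is of the moment at which its call begins.
- bot.job_done(): hands the job in, once; it reports no verdict.
The state is a dict: "time": time; "qpos": joint angles; "qd": joint speeds; "joint_efforts": joint torques, N m; "tcp_pos": TCP position; "tcp_rot": TCP orientation; "contact_force": force on the tool from outside, world axes, zero at the start; "wrist_torque": the same for the moment, N m; "width": finger opening in m.
Only numpy, scipy, OpenCV 4.12 (cv2) and the standard library are available. Lean on these libraries where they do the work, as an engineer would, in place of code of your own. Each camera call takes 0.05 s, during which the arm holds its last target.

## Task

Empty the washed hub parts out of the wire basket: slide the grey tray by its red pull under the basket, straight in and up against the back bar without ramming it, then lift the red latch tab on the basket's front so that the floor drops open and all three parts fall into the tray. Then push the black-knobbed lever on the side of the stand towards the back until the floor is up and the latch has caught it again, without forcing it hard into its rubber stop. Let go of everything, and leave the other things on the bench where they lie.

Things in the scene. Friction and masses are not known exactly. Their poses are not given: they have to be found in the camera images.
- stand: Four-legged dark steel stand fixed to the bench, 200 mm long (x), 250 mm wide (y), carrying a drop-bottom wire basket. Origin on the bench under the basket's middle; x points to its back: front (latch, tray mouth) at -x, lever on the +y side. Legs at x = -95 to -75 and 80 to 100 mm; between them and the runners on the bench the tray's mouth spans y = -103 to 103 mm.
- tray: Loose grey open tray, 220 mm long (x), 190 mm wide (y), 56 mm high, walls and floor 5 mm, 0.6 to 0.9 kg. Origin at the centre of its underside, x towards the end that goes first into the stand; the pull is on the -x end. Home, against the back bar, its origin is at x = -12 mm, y = 0 in the stand's frame, x axes alike.
- tray_pull (a point): Grip point on the tray's red pull, a block standing out 50 mm from the tray's -x end, 20 mm wide (tray's y), 26 mm high (29 to 55 mm up); 142 mm from the tray's origin along -x, 42 mm up, 18 mm from the block's outer end. Axes as the tray's. Grip across the 20 mm and drag (3 to 8 N). Nearly home, the latch tab overhangs it: lean the tool about 35 degrees away from the stand.
- floor_flap (a joint): Hinge of the basket's steel floor, rad: 0 shut (its lip on the latch hook), 1.2 hanging open, 67 mm clear of the bench; it stays open by its weight. Hinge along the stand's y at the back. It can be lifted past shut on to a stiff rubber buffer met at -0.025; the latch catches, with a click, between 0 and -0.02. Driving it below -0.055 (over some 40 N at the knob) is forcing.
- latch (a joint): Sprung hook latch on the middle of the basket's front, rad: 0 at rest with the hook under the floor's lip, grows as the tab is lifted, stop at 0.6. The floor is freed at about 0.17 to 0.25; lifting the tab takes 4 to 9 N. Let go, it springs back to 0, also with the floor open. The rising floor pushes the hook aside and it springs back under the lip.
- latch_tab (a point): Grip point in the red latch tab, a block 20 mm wide (stand's y), 18 mm high, 44 mm long, standing out level to the front, its outer end 151 mm in front of the stand's origin. Point 40 mm in front of the pivot, 268 mm up; axes as the stand's at rest. The basket's wall, 46 mm behind it, rises 48 mm higher. Grip across the 20 mm, tool leaning to the front, and lift, turning the hand with it (a tight unturned grip adds drag).
- latch_pivot (a point): Pivot axis of the latch (along the stand's y), at x = -92 mm, 268 mm up in the stand's frame.
- lever_knob (a point): Centre of the black ball knob (30 mm) on the closing lever, a 12 mm rod on the floor's hinge shaft, 88 mm from the axis, outside the stand's +y side. Floor shut: it leans 0.6 rad to the back (stand's +x) from upright; open: 0.6 rad to the front; it turns with the floor. Pushing it to the back lifts the floor: about 4 N, rising to 13 to 16 N at the end, as the hook is pushed aside.
- basket_center (a point): Centre of the wire basket's floor, 240 mm above the stand's origin. Basket outside 172 mm (stand's x) by 178 mm (y), its walls 240 to 316 mm up.
- tray_stop (a point): Middle of the front face of the back bar, which stops the tray: at x = 98 mm in the stand's frame, 30 mm up; the bar is 5 to 55 mm up and runs the stand's full width.
- flap_hinge (a point): Point on the hinge axis of floor and lever, in the lever's plane: x = 83 mm, y = 150 mm, 236 mm up in the stand's frame.
- drive_gear_center (a point): Centre (half-way up) of a toothed steel gear, 68 mm across, 34 mm high, 0.32 kg, in the basket.
- clutch_ring_center (a point): Centre of a dark steel ring with lugs, 72 mm across, 18 mm high, 0.22 kg, in the basket.
- hub_cap_center (a point): Centre of an aluminium hub cap, 72 mm across, 26 mm high, 0.2 kg, in the basket.
- housing: Bystander: cast aluminium hub housing with two bolt flanges, 130 mm across, 94 mm high. Origin at its underside's centre.
- oil_tin: Bystander: brass-coloured tin, 92 mm diameter, 170 mm high. Origin at its underside's centre.
- wire_brush: Bystander: wire brush with red handle, 245 mm long, 25 mm high, lying along its x. Origin near its middle on the bench.
- screwdriver: Bystander: screwdriver with blue handle, 220 mm long, lying along its x.
- hammer: Bystander: hammer with wooden handle, 280 mm long, lying along its x.
- wrench: Bystander: steel wrench, 200 mm long, lying along its x.
- flange: Bystander: dark steel hub flange, 110 mm across, 22 mm high. Origin at its underside's centre.
There are look-alikes about, which are no part of the job. What is shaped like the part that bears hub_cap_center but blue, brown or pink is not meant.

How it is judged:
By the outcome, as a careful person would: the job done as asked, in the order asked, and still so for the second after the job is handed in, with the robot touching nothing.
It also fails if it takes over 64 s, if anything falls off the work surface, if the arm or the gripper's body presses on something with over 40 N, if the wrist force passes 120 N, or if a joint passes its speed limit or range.

## Working session

There is one attempt and no reset: what is moved stays moved. The work goes in short steps, Python scripts to look and compute and a tool call to move; the robot and the scene stay as the last step left them, time stands still between calls to the robot, and variables do not carry over. Pictures are saved under pics/ and viewed, and the job is handed in when it is done.

Besides the shell and the picture viewer there is one more tool, called after "Emit:" by a JSON object that holds its "method" and its "body". apply_moves: Moves the arm, as the interface text tells. Its arguments: {"type":"object","properties":{"motion":{"type":"array"},"claw":{"type":"number"},"grip_force":{"type":"number"}},"required":["motion"]}

```bash
ls; mkdir -p pics; python3 - <<'E'
from plant import bot
import cv2
s=bot.observe(); print(s, bot.tcp_to_grasp)
for n in ("scene","top"):
    d=bot.get_image(n); cv2.imwrite(f"pics/{n}0.png",d["image"][:,:,::-1]); print(n,d["fx"],d["cx"],d["cy"],d["world_to_cam"])
E
```

```text
pics
{'time': 0.0, 'qpos': array([63.67944383, 19.07182085, -3.70842907, 83.70735539,  1.23754394,
       77.34377187, -5.06909964]), 'qd': array([ 0.02449705, -0.01465608, -0.05469708,  0.04419695,  0.04168912,
        0.08075694, -0.01493057]), 'joint_efforts': array([-8.90526953e-04, -6.25444150e+01,  4.89601213e-02, -3.91609454e+01,
        1.62502105e-02,  9.89945547e-03, -8.83981869e-06]), 'tcp_pos': array([ 0.26423287, -0.56596701,  0.23050642]), 'tcp_rot': array([-177.62766428,   89.91691103,  117.40212628]), 'contact_force': array([-0.33422823,  0.49595712, -0.24273108]), 'wrist_torque': array([-0.00698589,  0.01452375,  0.01635958]), 'width': 0.08560119976796196} -0.0187
scene 384.4601419898503 277.5975860822487 207.71682752401426 [[ 0.81745303  0.5759749  -0.00484236 -0.47402804]
 [ 0.46569238 -0.66583517 -0.58291863 -0.08915723]
 [-0.33897072  0.47425355 -0.8125161   1.53685913]
 [ 0.          0.          0.          1.        ]]
top 390.8190163113349 273.5648194549529 206.15317098579652 [[-0.02059422 -0.99973963 -0.00982628  0.08415504]
 [-0.99730725  0.02123405 -0.07019521  0.530132  ]
 [ 0.07038558  0.0083542  -0.99748488  1.5070761 ]
 [ 0.          0.          0.          1.        ]]
```

View pics/scene0.png

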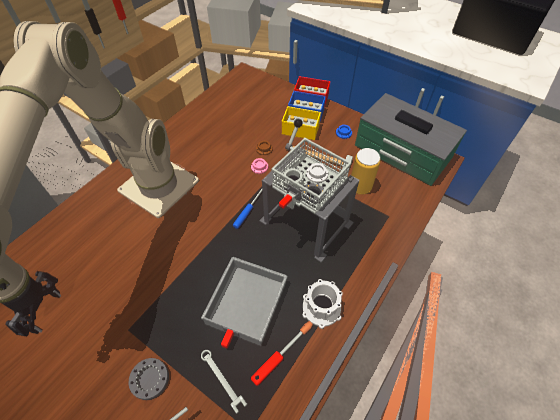

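View pics/top0.png

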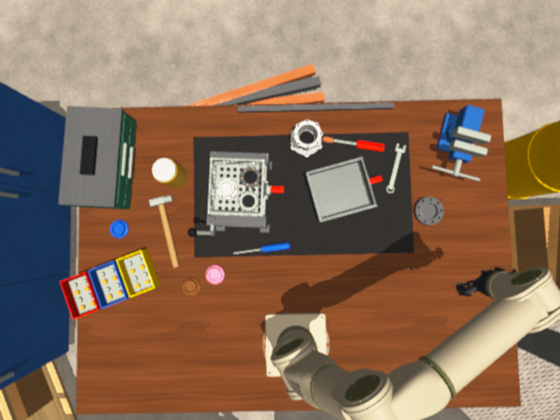

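```bash
cat > h.py <<'E'
import numpy as np, cv2
from plant import bot
from scipy.spatial.transform import Rotation as Rn
def deproj(d,u,v,z=None):
    "pixel->world; z given: intersect plane z else depth"
    T=np.linalg.inv(d["world_to_cam"]); r=np.array([(u-d["cx"])/d["fx"],(v-d["cy"])/d["fy"],1.])
    if z is None: 
        return (T@np.r_[r*d["range_z"][int(round(v)),int(round(u))],1])[:3]
    o=T[:3,3]; w=T[:3,:3]@r; return o+w*(z-o[2])/w[2]
def proj(d,P):
    P=np.atleast_2d(P); c=P@d["world_to_cam"][:3,:3].T+d["world_to_cam"][:3,3]
    return np.c_[d["fx"]*c[:,0]/c[:,2]+d["cx"],d["fy"]*c[:,1]/c[:,2]+d["cy"]]
def cloud(d):
    v,u=np.mgrid[:420,:560]; z=d["range_z"]; c=np.stack([(u-d["cx"])/d["fx"]*z,(v-d["cy"])/d["fy"]*z,z,np.ones_like(z)],-1)
    return (c@np.linalg.inv(d["world_to_cam"]).T)[...,:3]
def crop(d,name,u0,v0,u1,v1,k,marks=None):
    im=cv2.resize(d["image"][v0:v1,u0:u1,::-1],None,fx=k,fy=k,interpolation=cv2.INTER_CUBIC)
    if marks is not None:
        for p in marks: cv2.drawMarker(im,tuple(int(round(x)) for x in ((p[0]-u0+.5)*k,(p[1]-v0+.5)*k)),(0,255,255),0,9,1)
    cv2.imwrite(f"pics/{name}.png",im)
E
python3 - <<'E'
from h import *
d=bot.get_image("top"); crop(d,"t1",180,130,400,260,3.6 and 3)
crop(d,"t2",180,140,300,250,5)
e=bot.get_image("scene"); crop(e,"s1",200,100,400,360,3 and 2.3)
E
```

```text
(no output)
```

View pics/t1.png

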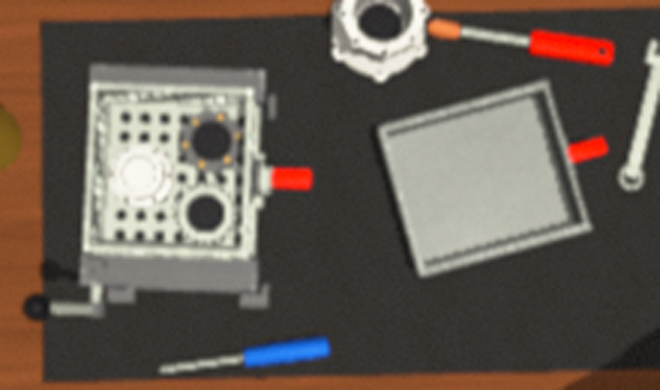

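View pics/t2.png

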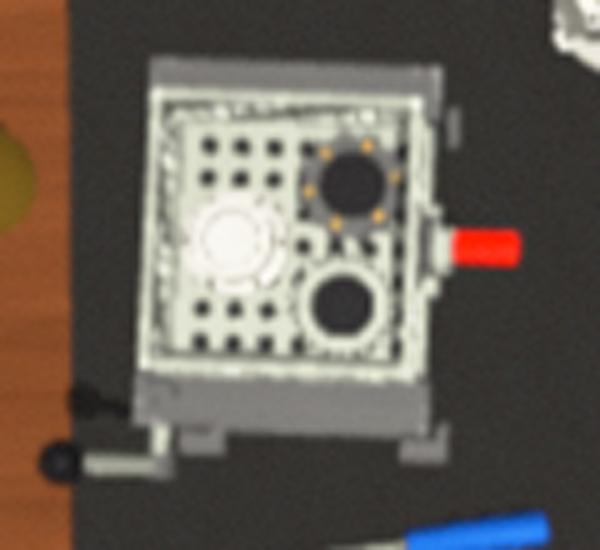

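View pics/s1.png

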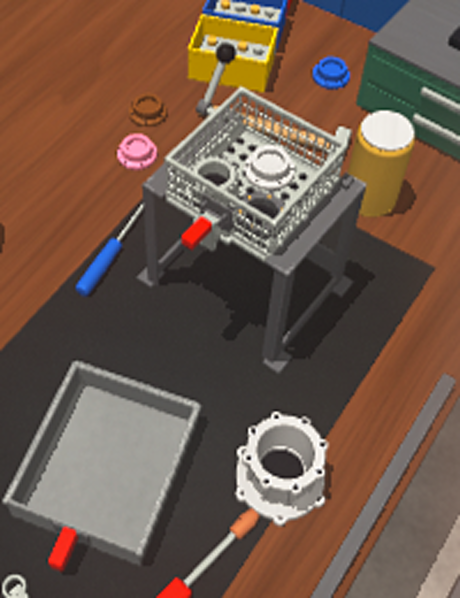

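```bash
cat > fit.py <<'E'
from h import *
def rim(P,z0,z1,box):
    m=(P[...,2]>z0)&(P[...,2]<z1)&(P[...,0]>box[0])&(P[...,0]<box[1])&(P[...,1]>box[2])&(P[...,1]<box[3])
    return m
if __name__=="__main__":
    for n in("top","scene"):
        d=bot.get_image(n); P=cloud(d)
        red=(d["image"][...,0]>150)&(d["image"][...,1]<60)&(d["image"][...,2]<60)
        for nm,uv in (("pull",(376,180)if n=="top" else (227,338)),("tab",(277,189) if n=="top" else (286,201))):
            k,l=cv2.connectedComponents(red.astype(np.uint8)); L=l[uv[1],uv[0]]; q=P[l==L]
            zt=np.percentile(q[:,2],90)
            t=q[np.abs(q[:,2]-zt)<.006]
            r=cv2.minAreaRect((t[:,:2]*1000).astype(np.float32)); print(n,nm,L,len(q),"zt",zt,r, t.mean(0))
        for nm,z0,z1,b in (("tray",.05,.062,(.4,.9,-.35,.06)),("basket",.306,.325,(.4,.9,.0,.4)),("stand",.225,.3,(.4,.9,0,.4))):
            m=rim(P,z0,z1,b)&~cv2.dilate(red.astype(np.uint8),np.ones((5,5))).astype(bool)
            k,l,st,c=cv2.connectedComponentsWithStats(m.astype(np.uint8),connectivity=8)
            for L in range(1,k):
                if st[L,4]>80:
                    q=P[l==L]; print(n,nm,st[L],cv2.minAreaRect((q[:,:2]*1000).astype(np.float32)), q[:,2].mean())
E
python3 fit.py
```

```text
top pull 2 74 zt 0.05848838062022006 ((621.8161010742188, -317.9316101074219), (19.5557861328125, 41.452247619628906), 12.577075958251953) [ 0.62254874 -0.31956254  0.05617908]
top tab 3 84 zt 0.2791421003085778 ((567.6843872070312, 58.557411193847656), (39.068626403808594, 17.062358856201172), 88.68341827392578) [0.56749033 0.05824632 0.2766688 ]
top tray [306 157  71  65 440] ((588.6719970703125, -185.0165252685547), (198.10110473632812, 226.16624450683594), 14.22472095489502) 0.055792907053771226
top basket [208 158  57  58 456] ((576.2592163085938, 189.17242431640625), (172.49945068359375, 178.55850219726562), 86.66950225830078) 0.31331163746550045
top stand [ 197  152   73   84 1300] ((559.4149169921875, 193.29827880859375), (214.87669372558594, 292.6631164550781), 82.52592468261719) 0.24572694883746946
top stand [ 210  161   52   53 2569] ((583.1114501953125, 193.30020141601562), (161.95411682128906, 172.1400909423828), 86.75305938720703) 0.2482596483373959
scene pull 9 115 zt 0.05671341620024415 ((622.0078735351562, -318.7315673828125), (18.856327056884766, 47.185489654541016)
[... 316 characters left out ...]
76562, 228.77633666992188), 14.319706916809082) 0.05472623072180572
scene basket [271 138  80  61 545] ((573.8121948242188, 187.90188598632812), (176.94017028808594, 180.48358154296875), 87.17909240722656) 0.3118550017541996
scene stand [285 127  14  24 108] ((434.1907653808594, 295.56976318359375), (25.91853904724121, 54.85100555419922), 2.923459768295288) 0.2605881942424799
scene stand [ 276  142   70   53 1678] ((547.5753173828125, 203.39706420898438), (161.2740936279297, 193.27525329589844), 82.77484130859375) 0.2536004612911413
scene stand [ 262  166   97   57 1774] ((573.7833251953125, 184.27536010742188), (211.07479858398438, 247.87355041503906), 86.77569580078125) 0.25154353538236374
```

```bash
python3 - <<'E'
from h import *
d=bot.get_image("top"); P=cloud(d)
for nm,(u0,u1,v0,v1),zt in (("housing",(286,323,118,158),.01),("brush",(322,386,134,154),.008),("wrench",(384,408,140,195),.004),("driver",(230,292,238,258),.008)):
    q=P[v0:v1,u0:u1].reshape(-1,3); q=q[(q[:,2]>zt)&(q[:,2]<.2)]
    print(nm,len(q),np.percentile(q,1,0),np.percentile(q,99,0))
bench=P[230:250,330:400].reshape(-1,3); print(np.median(bench,0))
print(Rn.from_euler('xyz',bot.observe()["tcp_rot"],degrees=True).as_matrix().round(3))
S=Rn.from_euler('z',86.8,degrees=True).as_matrix(); o=np.array([.575,.1885,0])
pts=[[-92,0,268],[-151,10,277],[-151,-10,277],[-107,10,277],[-86,-89,316],[-86,89,316],[86,-89,316],[86,89,316],[83,150,236],[83+88*np.sin(.6),150,236+88*np.cos(.6)],[-95,-125,0],[-95,125,0]]
W=o+np.array(pts)/1000@S.T; print(W.round(4)[[8,9]])
crop(d,"t3",180,140,300,250,5,proj(d,W))
T=Rn.from_euler('z',104.3,degrees=True).as_matrix(); to=np.array([.5875,-.1855,0])
tp=[[110,95,56],[110,-95,56],[-110,95,56],[-110,-95,56],[-160,10,55],[-160,-10,55],[-142,0,55]]
V=to+np.array(tp)/1000@T.T
crop(d,"t4",290,130,410,240,5,proj(d,V))
e=bot.get_image("scene"); crop(e,"s4",195,100,395,360,2.3,proj(e,np.r_[W,V]))
E
```

```text
housing 838 [ 0.73591164 -0.1158724   0.01058516] [ 0.8448738  -0.00185913  0.09942024]
brush 357 [ 0.74031671 -0.36186542  0.00827981] [ 0.80970093 -0.12398393  0.03019504]
wrench 415 [ 0.57363014 -0.45837707  0.0040186 ] [ 0.78587234 -0.36701752  0.01517381]
driver 245 [0.34946459 0.01786814 0.00812115] [0.39374561 0.23090817 0.0311374 ]
[ 0.39451959 -0.28020693  0.00098959]
[[-0.     0.906  0.423]
 [ 0.     0.423 -0.906]
 [-1.    -0.    -0.   ]]
[[0.4299 0.2797 0.236 ]
 [0.4326 0.3294 0.3086]]
```

View pics/t3.png

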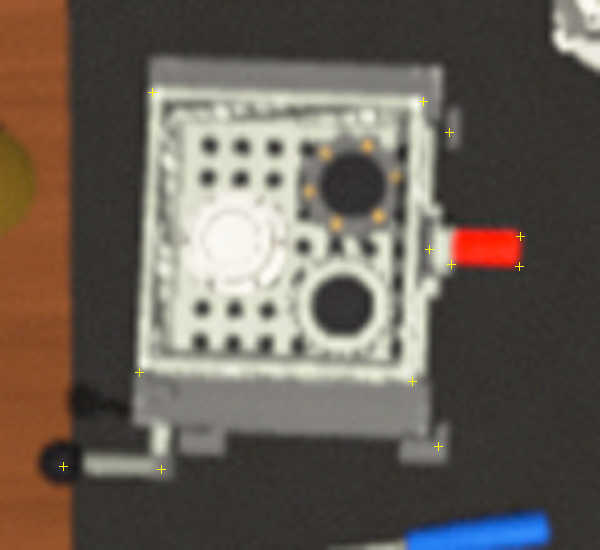

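View pics/t4.png

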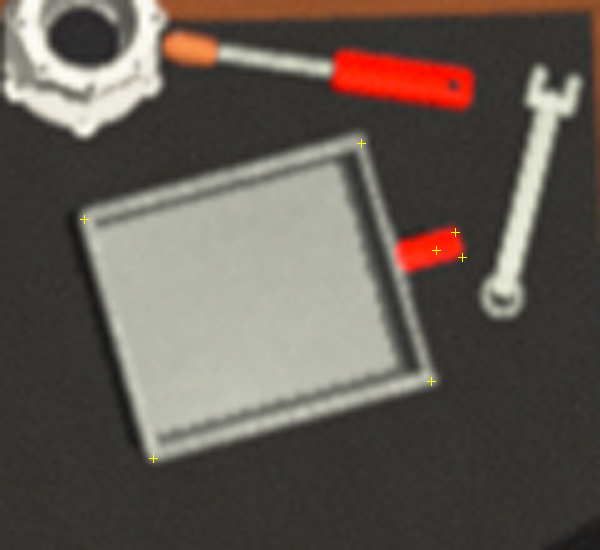

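View pics/s4.png

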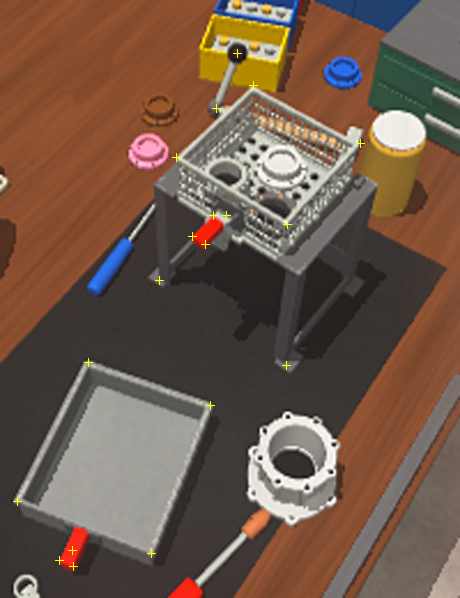

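```bash
cat > plan.py <<'E'
from h import *
def Rlean(yaw,lean,jaw=-1):
    "tool x = sin(lean)*u - cos(lean)*z ; tool z = jaw * left of u"
    y,l=np.deg2rad(yaw),np.deg2rad(lean); u=np.array([np.cos(y),np.sin(y),0]); v=np.array([-u[1],u[0],0])
    a=np.sin(l)*u-np.array([0,0,np.cos(l)]); z=jaw*v
    return np.c_[a,np.cross(z,a),z]
def rows(pt,Rt,vmax=45.,wmax=8.3,nmin=1,show=5,p=None,R=None):
    s=bot.observe(); p0=s["tcp_pos"] if p is None else p; R0=Rn.from_euler('xyz',s["tcp_rot"],degrees=True) if R is None else R
    dr=(R0.inv()*Rn.from_matrix(Rt)).as_rotvec(degrees=True); dp=(np.array(pt)-p0)*1000
    n=int(max(nmin,np.ceil(np.linalg.norm(dp)/vmax),np.ceil(np.linalg.norm(dr)/wmax)))
    print("t",s["time"],"tcp",s["tcp_pos"].round(4),"err mm",dp.round(1),"rot",dr.round(1),"n",n,"F",s["contact_force"].round(1),"w",round(s["width"],4),"q",s["qpos"].round(0))
    Rc=R0
    out=[]
    for i in range(min(n,show)):
        out.append([round(float(x),1) for x in (*Rc.inv().apply(dp/n),*(dr/n))]); Rc=Rc*Rn.from_rotvec(dr/n,degrees=True)
    print(out)
def graspT(G,R): return np.array(G)+R[:,0]*.0187
E
cat > a.py <<'E'
from plan import *
R=Rlean(104.3,35); G=np.array([.6226,-.323,.042]); T=graspT(G,R)
rows(T-R[:,0]*.1,R)
E
python3 a.py
```

```text
t 0.4 tcp [ 0.2644 -0.5663  0.2312] err mm [ 369.7  198.1 -122.6] rot [-76.6  24.2  29.2] n 11 F [-0.3  1.1 -0.2] w 0.0854 q [64. 19. -4. 84.  1. 77. -5.]
[[11.1, 38.1, -2.1, -7.0, 2.2, 2.7], [12.9, 37.5, 3.0, -7.0, 2.2, 2.7], [14.4, 36.2, 8.0, -7.0, 2.2, 2.7], [15.6, 34.2, 12.8, -7.0, 2.2, 2.7], [16.6, 31.6, 17.5, -7.0, 2.2, 2.7]]
```

Emit:
{"method": "apply_moves", "body": {"motion": [[5,38,-2,-7,2.2,2.7],[6,37.5,3,-7,2.2,2.7],[8,36,8,-7,2.2,2.7],[10,34,13,-7,2.2,2.7],[10,31.5,17.5,-7,2.2,2.7]], "claw": 0.6, "grip_force": 80}}

```text
time: 0.9
tcp_pos: [0.4304, -0.4809, 0.2095]
tcp_rot: [110.8, 72.7, 81.7]
contact_force: [-0.1, -1.1, -1.1]
width: 0.051
```

```bash
python3 a.py
```

```text
t 0.9 tcp [ 0.4304 -0.4809  0.2095] err mm [ 203.7  112.7 -100.9] rot [-40.9  13.2  15.6] n 6 F [-0.1 -1.1 -1.1] w 0.051 q [ 60.  32. -14.  70.  -6.  89.  19.]
[[23.1, 27.2, 22.7, -6.8, 2.2, 2.6], [23.2, 23.2, 26.6, -6.8, 2.2, 2.6], [23.1, 18.8, 30.0, -6.8, 2.2, 2.6], [22.7, 14.0, 32.8, -6.8, 2.2, 2.6], [21.9, 9.0, 35.1, -6.8, 2.2, 2.6]]
```

Emit:
{"method": "apply_moves", "body": {"motion": [[23,27,23,-6.8,2.2,2.6],[23,23,26.5,-6.8,2.2,2.6],[23,19,30,-6.8,2.2,2.6],[23,14,33,-6.8,2.2,2.6],[22,9,35,-6.8,2.2,2.6]]}}

```text
time: 1.4
tcp_pos: [0.6045, -0.3865, 0.1261]
tcp_rot: [92.6, 57.5, 100.5]
contact_force: [0.6, 0.0, -0.2]
width: 0.0513
```

```bash
python3 a.py
```

```text
t 1.4 tcp [ 0.6045 -0.3865  0.1261] err mm [ 29.7  18.3 -17.5] rot [-5.8  2.2  2.4] n 1 F [ 0.6  0.  -0.2] w 0.0513 q [ 47.  58. -22.  44.  -5. 103.  39.]
[[21.5, 2.7, 32.4, -5.8, 2.2, 2.4]]
```

Emit:
{"method": "apply_moves", "body": {"motion": [[11,1.5,16,-3,1.1,1.2],[10,1,16,-2.8,1.1,1.2],[1,0,1,0,0,0],[0,0,0,0,0,0],[0,0,0,0,0,0]]}}

```text
time: 1.9
tcp_pos: [0.6379, -0.3592, 0.0992]
tcp_rot: [90.2, 54.3, 105.3]
contact_force: [0.2, -0.2, 1.4]
width: 0.0511
```

```bash
cat > b.py <<'E'
from plan import *
R=Rlean(104.3,35); G=np.array([.6226,-.323,.042]); T=graspT(G,R)
rows(T,R)
E
python3 a.py; python3 b.py; python3 - <<'E'
from h import *
crop(bot.get_image("scene"),"s5",160,260,320,400,4)
crop(bot.get_image("top"),"t5",330,130,450,230,5)
E
```

```text
t 1.9 tcp [ 0.6379 -0.3592  0.0992] err mm [-3.8 -9.   9.4] rot [ 0.6 -0.6 -0.7] n 1 F [ 0.2 -0.2  1.4] w 0.0511 q [ 43.  65. -23.  35.  -5. 108.  43.]
[[-12.1, -0.8, -6.0, 0.6, -0.6, -0.7]]
t 1.9 tcp [ 0.6379 -0.3592  0.0992] err mm [-18.   46.6 -72.5] rot [ 0.6 -0.6 -0.7] n 2 F [ 0.2 -0.2  1.4] w 0.0511 q [ 43.  65. -23.  35.  -5. 108.  43.]
[[43.9, -1.0, -2.5, 0.3, -0.3, -0.4], [43.9, -0.8, -2.7, 0.3, -0.3, -0.4]]
```

View pics/s5.png

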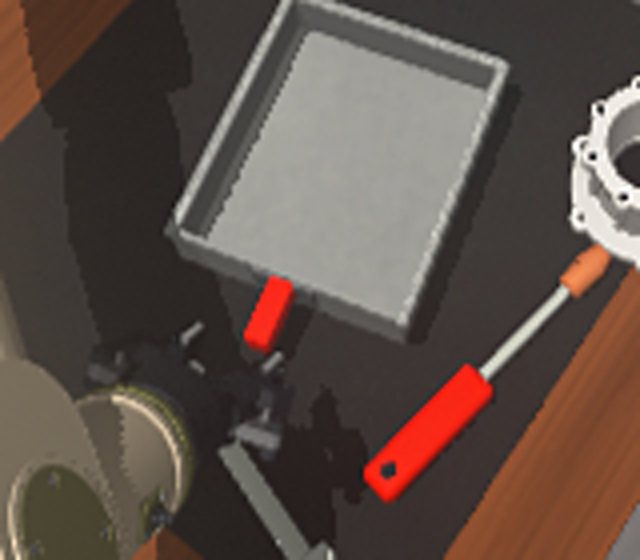

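View pics/t5.png

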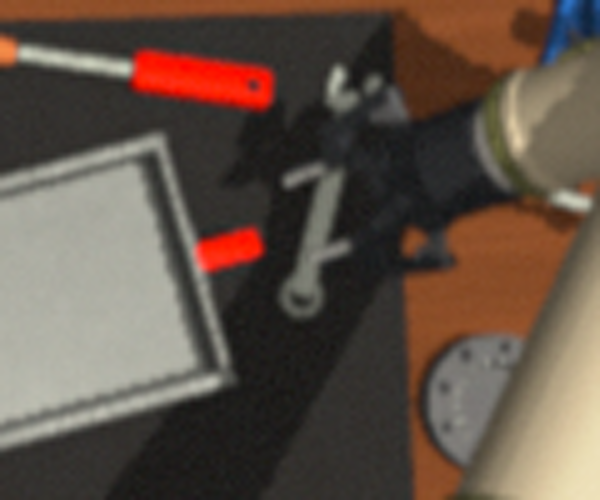

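Emit:
{"method": "apply_moves", "body": {"motion": [[25,-1,-4,0.5,-0.6,-0.7],[25,-0.5,-1,0,0,0],[20,0,0,0,0,0],[8,0,0,0,0,0],[0,0,0,0,0,0]]}}

```text
time: 2.5
tcp_pos: [0.6199, -0.3254, 0.0402]
tcp_rot: [89.4, 55.7, 103.2]
contact_force: [-0.2, 0.2, 0.2]
width: 0.0514
```

```bash
python3 b.py
```

```text
t 2.5 tcp [ 0.6199 -0.3254  0.0402] err mm [  0.   12.8 -13.5] rot [-0.3  0.6  0.7] n 1 F [-0.2  0.2  0.2] w 0.0514 q [ 45.  60. -24.  52.  -4.  95.  43.]
[[18.2, 2.6, 3.0, -0.3, 0.6, 0.7]]
```

Emit:
{"method": "apply_moves", "body": {"motion": [[10,1.5,2,-0.3,0.5,0.6],[7,1,1,0,0,0],[0,0,0,0,0,0],[0,0,0,0,0,0],[0,0,0,0,0,0]]}}

```text
time: 3.0
tcp_pos: [0.6213, -0.315, 0.0295]
tcp_rot: [89.6, 55.3, 103.8]
contact_force: [-0.7, -1.1, -0.1]
width: 0.0514
```

Emit:
{"method": "apply_moves", "body": {"motion": [[0,0,0,0,0,0],[0,0,0,0,0,0],[0,0,0,0,0,0],[0,0,0,0,0,0],[0,0,0,0,0,0]], "claw": 0, "grip_force": 60}}

```text
time: 3.5
tcp_pos: [0.6218, -0.3155, 0.0301]
tcp_rot: [89.5, 55.4, 103.7]
contact_force: [0.6, 0.1, -0.9]
width: 0.0195
```

```bash
python3 b.py; python3 - <<'E'
from h import *
crop(bot.get_image("scene"),"s6",160,260,320,400,4)
E
```

```text
t 3.5 tcp [ 0.6218 -0.3155  0.0301] err mm [-1.8  2.9 -3.4] rot [-0.   0.3  0.4] n 1 F [ 0.6  0.1 -0.9] w 0.0195 q [ 45.  60. -24.  52.  -4.  94.  43.]
[[4.6, 0.7, -1.1, -0.0, 0.3, 0.4]]
```

View pics/s6.png

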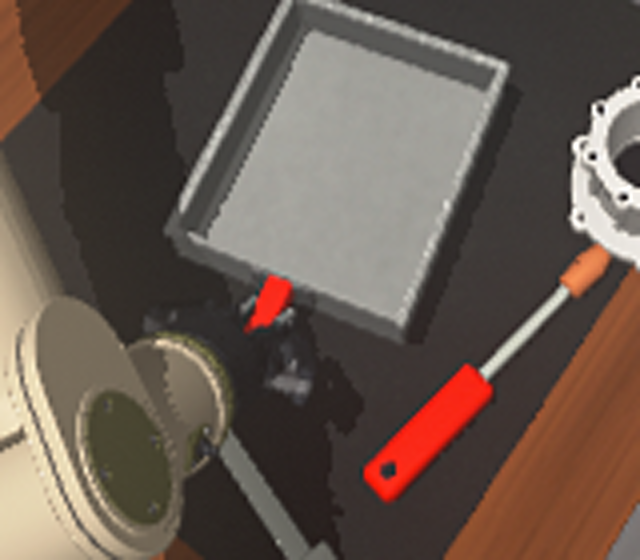

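```bash
cat > c.py <<'E'
from plan import *
import sys
YAW=86.8; S=Rn.from_euler('z',YAW,degrees=True).as_matrix(); O=np.array([.575,.1885,0])
def st(x,y=0,z=0): return O+S@(np.array([x,y,z])/1000)
if __name__=="__main__":
    R=Rlean(YAW,35); gx=float(sys.argv[1]); v=float(sys.argv[2])
    p=st(gx+8,0,30); rows(p,R,vmax=v,wmax=4)
    s=bot.observe(); print("stand frame tcp-pull est", (S.T@(s["tcp_pos"]-O)*1000-[8,0,0]).round(1),"Fst",(S.T@s["contact_force"]).round(1), "tq",s["wrist_torque"].round(2))
E
python3 c.py -377 20
```

```text
t 3.55 tcp [ 0.6217 -0.3155  0.0301] err mm [-6.730e+01  1.356e+02 -1.000e-01] rot [14.3 -9.7  0.3] n 8 F [ 1.7 -0.2  0.7] w 0.0192 q [ 45.  60. -24.  52.  -4.  94.  43.]
[[10.5, 15.2, -4.0, 1.8, -1.2, 0.0], [10.4, 15.1, -4.7, 1.8, -1.2, 0.0], [10.3, 14.9, -5.4, 1.8, -1.2, 0.0], [10.2, 14.7, -6.1, 1.8, -1.2, 0.0], [10.1, 14.5, -6.8, 1.8, -1.2, 0.0]]
stand frame tcp-pull est [-508.6  -74.8   30.1] Fst [-0.1 -1.7  0.7] tq [-0.53 -0.13 -0.18]
```

Emit:
{"method": "apply_moves", "body": {"motion": [[10.5,15,-4,1.8,-1.2,0],[10.5,15,-4.7,1.8,-1.2,0],[10.5,15,-5.4,1.8,-1.2,0],[10.2,14.7,-6,1.8,-1.2,0],[10,14.5,-6.8,1.8,-1.2,0]], "grip_force": 110}}

```text
time: 4.05
tcp_pos: [0.5797, -0.2376, 0.03]
tcp_rot: [89.5, 56.0, 92.0]
contact_force: [0.5, -4.5, 3.2]
width: 0.0182
```

```bash
python3 c.py -377 20
```

```text
t 4.05 tcp [ 0.5797 -0.2376  0.03  ] err mm [-25.3  57.7   0. ] rot [ 4.8 -2.9  1. ] n 4 F [ 0.5 -4.5  3.2] w 0.0182 q [ 50.  47. -26.  77. -10.  77.  34.]
[[8.2, 12.2, -5.7, 1.2, -0.7, 0.2], [8.2, 12.0, -6.1, 1.2, -0.7, 0.2], [8.1, 11.9, -6.4, 1.2, -0.7, 0.2], [8.1, 11.7, -6.8, 1.2, -0.7, 0.2]]
stand frame tcp-pull est [-433.2  -28.5   30. ] Fst [-4.5 -0.7  3.2] tq [-0.2   0.09 -0.  ]
```

Emit:
{"method": "apply_moves", "body": {"motion": [[8,12,-6,1.2,-0.7,0.2],[8,12,-6,1.2,-0.7,0.2],[8,12,-6.5,1.2,-0.7,0.2],[5,7,-4,0.5,-0.3,0.2],[0,0,0,0,0,0]]}}

```text
time: 4.55
tcp_pos: [0.5543, -0.187, 0.0303]
tcp_rot: [90.0, 55.5, 87.2]
contact_force: [1.7, 1.4, -3.9]
width: 0.018
```

```bash
python3 c.py -377 20; sed -i 's/print(n,nm,st\[L\]/print(n,nm,st[L]/' fit.py; cat > trayfit.py <<'E'
from h import *
from c import S,O,YAW
for n in("top","scene"):
    d=bot.get_image(n); P=cloud(d)
    Q=(P-O)@S  # stand frame
    m=(P[...,2]>.044)&(P[...,2]<.064)&(Q[...,0]<-.1)&(Q[...,0]>-.47)&(abs(Q[...,1])<.13)
    im=d["image"].astype(int); m&=(im.max(-1)-im.min(-1)<40)&(im.max(-1)>70)
    k,l,st_,c=cv2.connectedComponentsWithStats(m.astype(np.uint8),connectivity=8)
    L=1+np.argmax(st_[1:,4]); q=Q[l==L]
    print(n,st_[L],cv2.minAreaRect((q[:,:2]*1000).astype(np.float32)))
    crop(d,"tf_"+n,*( (190,140,390,260,3) if n=="top" else (190,140,390,360,2.5)))
E
python3 trayfit.py
```

```text
t 4.55 tcp [ 0.5543 -0.187   0.0303] err mm [ 0.1  7.1 -0.3] rot [ 0.3 -0.2  0.5] n 1 F [ 1.7  1.4 -3.9] w 0.018 q [ 51.  41. -28.  88. -14.  70.  31.]
[[4.2, 5.7, -0.3, 0.3, -0.2, 0.5]]
stand frame tcp-pull est [-3.841e+02 -3.000e-01  3.030e+01] Fst [ 1.5 -1.6 -3.9] tq [-0.47 -0.45 -0.27]
top [277 171  60  54 475] ((-243.0062713623047, 1.7448806762695312), (226.7533721923828, 198.11105346679688), 0.1019553542137146)
scene [218 223  89  81 752] ((-243.45596313476562, 4.311058044433594), (229.0780487060547, 201.1639404296875), 0.33751386404037476)
```

View pics/tf_top.png

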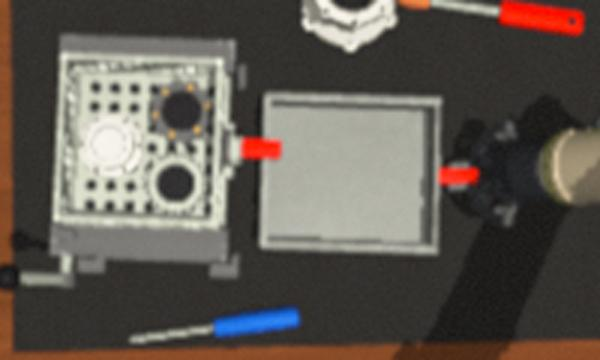

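View pics/tf_scene.png

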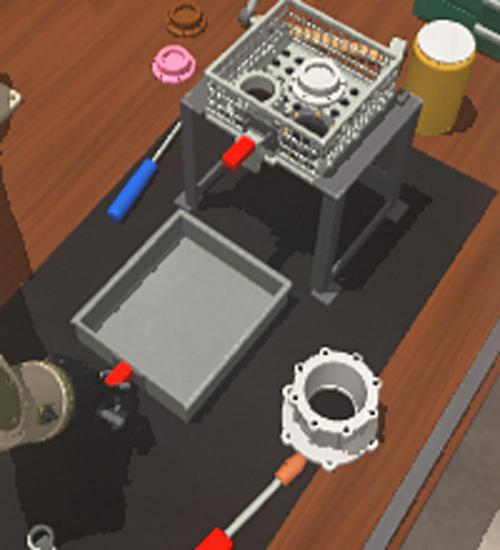

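```bash
sed -i 's/st(gx+8,0,30)/st(gx+8,float(sys.argv[3]),30)/' c.py; python3 c.py -280 20 -3
```

```text
t 4.65 tcp [ 0.5547 -0.1876  0.0302] err mm [  8.1 104.3  -0.2] rot [ 0.3 -0.2  0.5] n 6 F [ 0.3  2.4 -3. ] w 0.0189 q [ 51.  41. -28.  88. -14.  70.  31.]
[[9.9, 14.3, 0.5, 0.1, -0.0, 0.1], [9.9, 14.3, 0.5, 0.1, -0.0, 0.1], [9.9, 14.3, 0.5, 0.1, -0.0, 0.1], [10.0, 14.3, 0.4, 0.1, -0.0, 0.1], [10.0, 14.3, 0.4, 0.1, -0.0, 0.1]]
stand frame tcp-pull est [-384.6   -0.7   30.2] Fst [ 2.4 -0.1 -3. ] tq [-0.44 -0.28  0.02]
```

Emit:
{"method": "apply_moves", "body": {"motion": [[10,14.3,0.6,0.1,0,0.1],[10,14.3,0.6,0.1,0,0.1],[10,14.3,0.6,0.1,0,0.1],[10,14.3,0.4,0,0,0.1],[10,14.3,0.4,0,0,0.1]]}}

```text
time: 5.15
tcp_pos: [0.5654, -0.1077, 0.0301]
tcp_rot: [89.8, 55.5, 86.3]
contact_force: [-0.4, -5.5, 1.4]
width: 0.0186
```

```bash
python3 c.py -200 20 -3
```

```text
t 5.15 tcp [ 0.5654 -0.1077  0.0301] err mm [ 1.900e+00  1.043e+02 -1.000e-01] rot [-0.2  0.3  0.5] n 6 F [-0.4 -5.5  1.4] w 0.0186 q [ 47.  38. -30.  94. -16.  63.  26.]
[[9.8, 14.3, -0.8, -0.0, 0.0, 0.1], [9.9, 14.3, -0.7, -0.0, 0.0, 0.1], [9.9, 14.3, -0.7, -0.0, 0.0, 0.1], [9.9, 14.3, -0.7, -0.0, 0.0, 0.1], [9.9, 14.3, -0.7, -0.0, 0.0, 0.1]]
stand frame tcp-pull est [-304.3   -6.9   30.1] Fst [-5.6  0.1  1.4] tq [-1.    0.07  0.03]
```

```bash
sed -i 's/(Q\[...,0\]<-.1)/(Q[...,0]<-.08)/' trayfit.py; python3 trayfit.py
```

```text
top [266 169  51  53 343] ((-180.0613250732422, -6.4212493896484375), (191.09320068359375, 198.65823364257812), 0.22696153819561005)
scene [237 215  79  71 487] ((-177.29867553710938, -3.5138015747070312), (199.81846618652344, 193.02772521972656), 89.54243469238281)
```

View pics/tf_top.png

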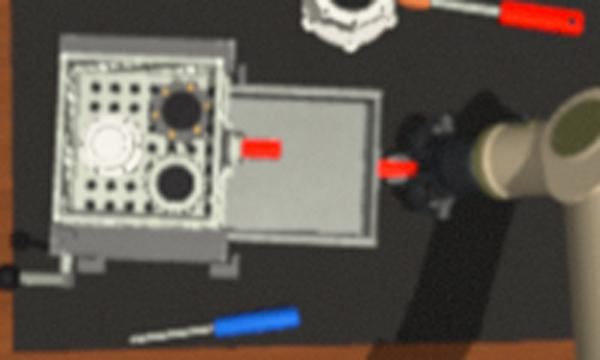

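View pics/tf_scene.png

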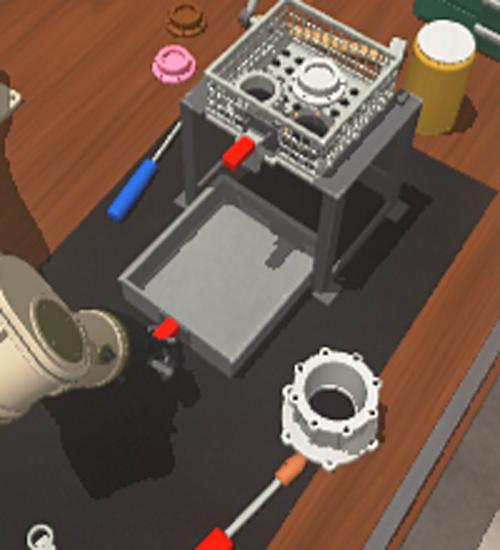

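```bash
python3 c.py -215 20 -2
```

```text
t 5.25 tcp [ 0.5651 -0.104   0.0302] err mm [ 0.4 85.7 -0.2] rot [-0.   0.1  0.3] n 5 F [ 1.7  2.9 -4.1] w 0.0183 q [ 47.  38. -30.  94. -16.  64.  26.]
[[9.8, 14.1, -0.9, -0.0, 0.0, 0.1], [9.8, 14.0, -0.9, -0.0, 0.0, 0.1], [9.8, 14.0, -0.9, -0.0, 0.0, 0.1], [9.8, 14.0, -0.9, -0.0, 0.0, 0.1], [9.8, 14.0, -0.9, -0.0, 0.0, 0.1]]
stand frame tcp-pull est [-300.6   -6.4   30.2] Fst [ 3.  -1.5 -4.1] tq [-0.74 -0.24 -0.25]
```

Emit:
{"method": "apply_moves", "body": {"motion": [[10,14,-0.7,0,0,0],[10,14,-0.7,0,0,0],[10,14,-0.6,0,0,0],[10,14,-0.5,0,0,0],[7,10,0,0,0,0]]}}

```text
time: 5.75
tcp_pos: [0.5706, -0.0304, 0.03]
tcp_rot: [89.4, 55.8, 85.6]
contact_force: [-0.7, -5.5, 3.5]
width: 0.0185
```

```bash
python3 c.py -175 12 -2
```

```text
t 5.75 tcp [ 0.5706 -0.0304  0.03  ] err mm [-2.9 52.   0. ] rot [-0.4  0.7  0.8] n 5 F [-0.7 -5.5  3.5] w 0.0185 q [ 43.  36. -33.  99. -18.  58.  22.]
[[5.8, 8.6, -1.3, -0.1, 0.1, 0.2], [5.8, 8.5, -1.3, -0.1, 0.1, 0.2], [5.9, 8.5, -1.2, -0.1, 0.1, 0.2], [5.9, 8.5, -1.2, -0.1, 0.1, 0.2], [5.9, 8.5, -1.2, -0.1, 0.1, 0.2]]
stand frame tcp-pull est [-226.8   -7.8   30. ] Fst [-5.5  0.4  3.5] tq [-0.55  0.46  0.18]
```

```bash
python3 trayfit.py
```

```text
top [266 168  31  53 216] ((-141.68885803222656, -7.7109375), (198.66036987304688, 114.96849822998047), 89.99038696289062)
scene [252 216  65  53 322] ((-142.19781494140625, -6.054290771484375), (200.1728973388672, 114.30247497558594), 87.20674133300781)
```

View pics/tf_top.png

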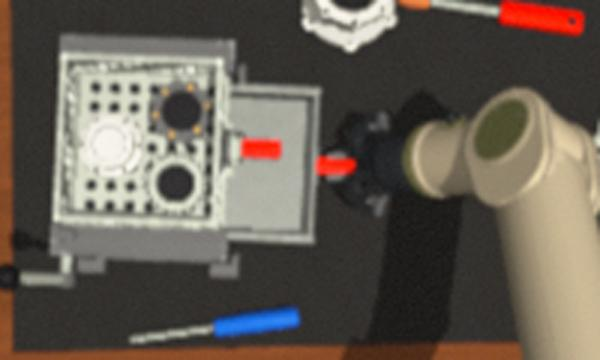

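View pics/tf_scene.png

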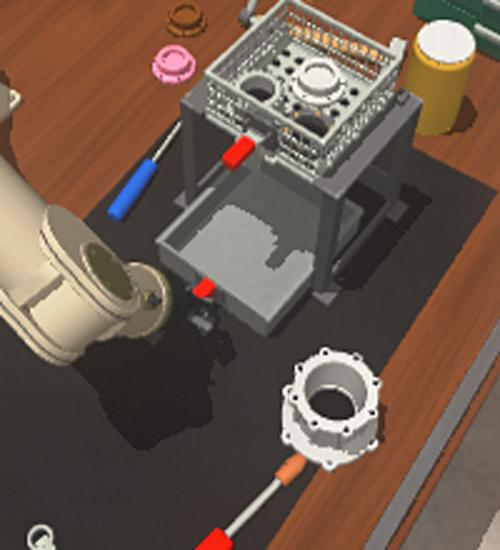

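Emit:
{"method": "apply_moves", "body": {"motion": [[4,5.5,-2.5,-0.3,0.2,0.1],[5,7,-2.5,-0.3,0.2,0.1],[5,7,-2.5,-0.3,0.2,0.1],[5,7,-2,-0.2,0.1,0.1],[3,4.5,-1,0,0,0]]}}

```text
time: 6.35
tcp_pos: [0.5658, 0.0019, 0.03]
tcp_rot: [88.9, 55.6, 86.0]
contact_force: [-0.5, -5.0, 2.5]
width: 0.0185
```

```bash
python3 c.py -165 12 -2; python3 trayfit.py
```

```text
t 6.35 tcp [0.5658 0.0019 0.03  ] err mm [ 2.5 29.8 -0. ] rot [0.4 0.5 0.6] n 3 F [-0.5 -5.   2.5] w 0.0185 q [ 42.  35. -34. 101. -19.  56.  21.]
[[5.6, 8.2, 0.3, 0.1, 0.2, 0.2], [5.7, 8.2, 0.3, 0.1, 0.2, 0.2], [5.7, 8.2, 0.3, 0.1, 0.2, 0.2]]
stand frame tcp-pull est [-194.9   -1.2   30. ] Fst [-5.   0.3  2.5] tq [-0.74  0.77  0.15]
top [266 171  22  52 179] ((-127.66583251953125, 1.1430206298828125), (80.87272644042969, 196.7147979736328), 1.8597490787506104)
scene [256 214  59  48 282] ((-124.34658813476562, 4.070556640625), (201.86795043945312, 87.77721405029297), 89.88160705566406)
```

```bash
python3 - <<'E'
from h import *
d=bot.get_image("top"); crop(d,"t7",180,140,310,240,6)
s=bot.observe(); R=Rn.from_euler('xyz',s["tcp_rot"],degrees=True).as_matrix(); print(np.degrees(np.arctan2(-R[0,2],R[1,2])), np.degrees(np.arctan2(R[1,2],R[0,2])))
E
```

```text
-93.0682162708967 -3.0682162708967025
```

View pics/t7.png

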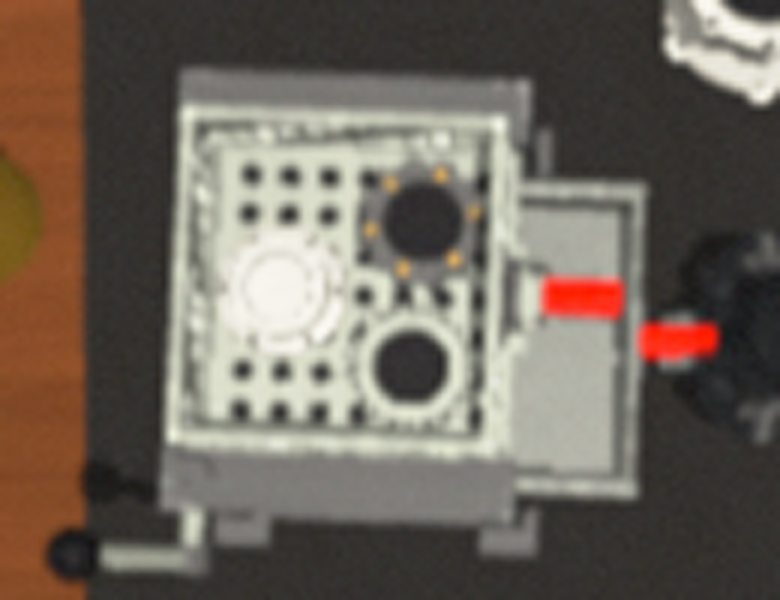

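Emit:
{"method": "apply_moves", "body": {"motion": [[5,7.5,-0.6,0,0,0],[5,7.5,-0.6,0,0,0],[5,7.5,-0.6,0,0,0],[4,5.5,-0.5,0,0,0],[2,3,-0.3,0,0,0]]}}

```text
time: 7.0
tcp_pos: [0.5661, 0.0342, 0.03]
tcp_rot: [89.0, 55.8, 85.7]
contact_force: [-0.5, -5.4, 4.0]
width: 0.0187
```

```bash
python3 c.py -154 4 -1
```

```text
t 7.0 tcp [0.5661 0.0342 0.03  ] err mm [ 1.7  8.5 -0. ] rot [0.1 0.6 0.8] n 3 F [-0.5 -5.4  4. ] w 0.0187 q [ 40.  34. -35. 103. -20.  53.  19.]
[[1.6, 2.4, 0.4, 0.0, 0.2, 0.3], [1.6, 2.4, 0.4, 0.0, 0.2, 0.3], [1.6, 2.3, 0.4, 0.0, 0.2, 0.3]]
stand frame tcp-pull est [-162.6    0.2   30. ] Fst [-5.4  0.2  4. ] tq [-0.48  0.67  0.21]
```

Emit:
{"method": "apply_moves", "body": {"motion": [[1.8,2.5,0,0,0,0],[1.8,2.5,0,0,0,0],[1.4,2,0,0,0,0],[1.4,2,0,0,0,0],[1,1.5,0,0,0,0]]}}

```text
time: 7.5
tcp_pos: [0.5671, 0.0418, 0.03]
tcp_rot: [89.2, 55.9, 85.6]
contact_force: [-2.0, -6.5, 6.5]
width: 0.0186
```

```bash
python3 c.py -154 4 -1
```

```text
t 7.5 tcp [0.5671 0.0418 0.03  ] err mm [0.7 0.9 0. ] rot [-0.2  0.7  0.9] n 1 F [-2.  -6.5  6.5] w 0.0186 q [ 39.  34. -35. 103. -20.  52.  18.]
[[0.5, 0.8, 0.6, -0.2, 0.7, 0.9]]
stand frame tcp-pull est [-154.9   -0.3   30. ] Fst [-6.6  1.6  6.5] tq [-0.25  0.74  0.37]
```

Almost home by estimate; creep until the force rises.

Emit:
{"method": "apply_moves", "body": {"motion": [[0.8,1.2,0,0,0,0],[0.8,1.2,0,0,0,0],[0.8,1.2,0,0,0,0],[0.8,1.2,0,0,0,0],[0.6,0.8,0,0,0,0]]}}

```text
time: 8.0
tcp_pos: [0.5673, 0.0431, 0.0299]
tcp_rot: [89.4, 56.0, 85.6]
contact_force: [-2.4, -5.2, 6.2]
width: 0.0185
```

```bash
python3 c.py -154 4 -1
```

```text
t 8.0 tcp [0.5673 0.0431 0.0299] err mm [ 0.6 -0.4  0.1] rot [-0.4  0.7  1. ] n 1 F [-2.4 -5.2  6.2] w 0.0185 q [ 39.  34. -35. 103. -20.  52.  17.]
[[-0.3, -0.3, 0.6, -0.4, 0.7, 1.0]]
stand frame tcp-pull est [-153.6   -0.4   29.9] Fst [-5.3  2.1  6.2] tq [0.05 0.66 0.51]
```

Emit:
{"method": "apply_moves", "body": {"motion": [[1.3,1.8,-0.2,0,0,0],[1.3,1.8,-0.2,0,0,0],[1.3,1.8,-0.2,0,0,0],[1.3,1.8,-0.2,0,0,0],[1.3,1.8,-0.2,0,0,0]]}}

```text
time: 8.5
tcp_pos: [0.5675, 0.0438, 0.0298]
tcp_rot: [89.4, 56.4, 85.3]
contact_force: [-3.7, -10.9, 10.0]
width: 0.0183
```

```bash
python3 c.py -154 4 -1; python3 - <<'E'
from h import *
d=bot.get_image("top"); crop(d,"t8",180,140,310,240,6)
d=bot.get_image("scene"); crop(d,"s8",230,120,370,280,4 and 3.7)
E
```

```text
t 8.5 tcp [0.5675 0.0438 0.0298] err mm [ 0.3 -1.1  0.2] rot [-0.6  0.8  1.4] n 1 F [ -3.7 -10.9  10. ] w 0.0183 q [ 38.  33. -35. 103. -20.  52.  17.]
[[-0.8, -0.8, 0.4, -0.6, 0.8, 1.4]]
stand frame tcp-pull est [-152.9   -0.6   29.8] Fst [-11.1   3.1  10. ] tq [-0.64  0.98  1.02]
```

View pics/t8.png

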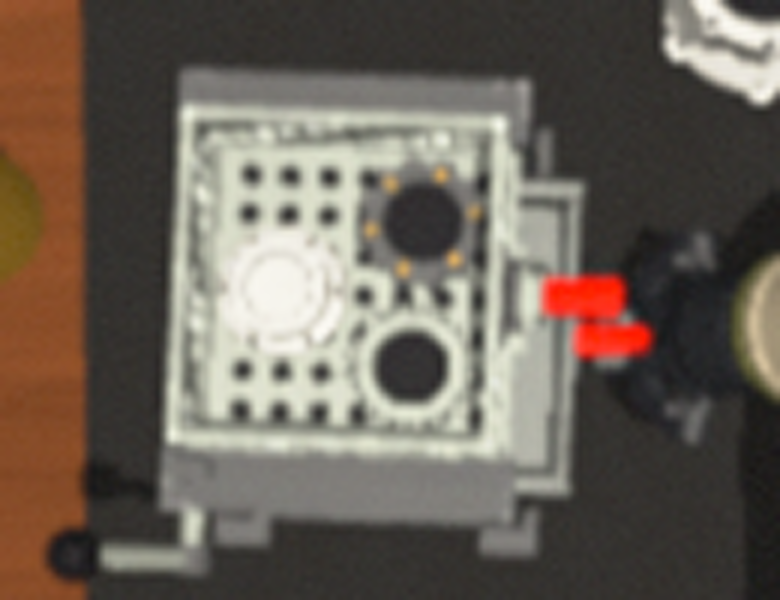

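View pics/s8.png

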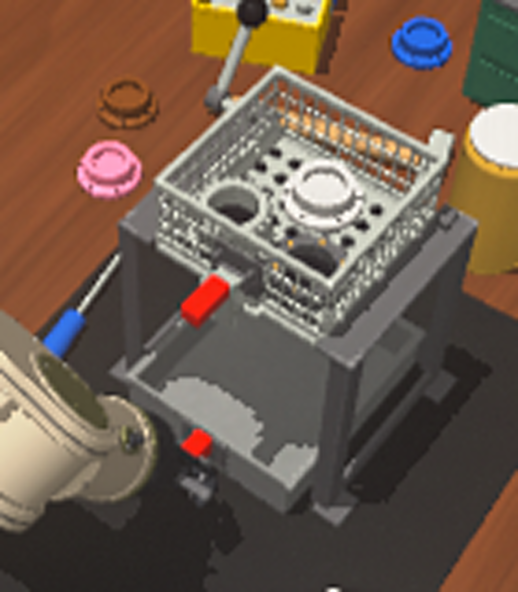

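Emit:
{"method": "apply_moves", "body": {"motion": [[1,1.4,0,-0.8,0.5,0.3],[1,1.4,0,-0.8,0.5,0.3],[1,1.4,0,-0.8,0.5,0.3],[1,1.4,0,-0.8,0.5,0.3],[1,1.4,0,-0.8,0.5,0.3]]}}

```text
time: 9.1
tcp_pos: [0.5729, 0.0423, 0.0301]
tcp_rot: [88.7, 55.3, 88.5]
contact_force: [0.9, -7.7, 5.4]
width: 0.0187
```

```bash
python3 c.py -154 4 -1; python3 - <<'E'
from h import *
d=bot.get_image("top"); crop(d,"t9",180,140,310,240,6)
E
```

```text
t 9.1 tcp [0.5729 0.0423 0.0301] err mm [-5.1  0.4 -0.1] rot [ 2.7 -1.   0.3] n 2 F [ 0.9 -7.7  5.4] w 0.0187 q [ 39.  35. -35. 101. -19.  55.  19.]
[[0.1, 0.1, -2.5, 1.3, -0.5, 0.1], [0.1, 0.1, -2.5, 1.3, -0.5, 0.1]]
stand frame tcp-pull est [-154.1   -6.1   30.1] Fst [-7.7 -1.3  5.4] tq [-1.56  0.16 -2.43]
```

View pics/t9.png

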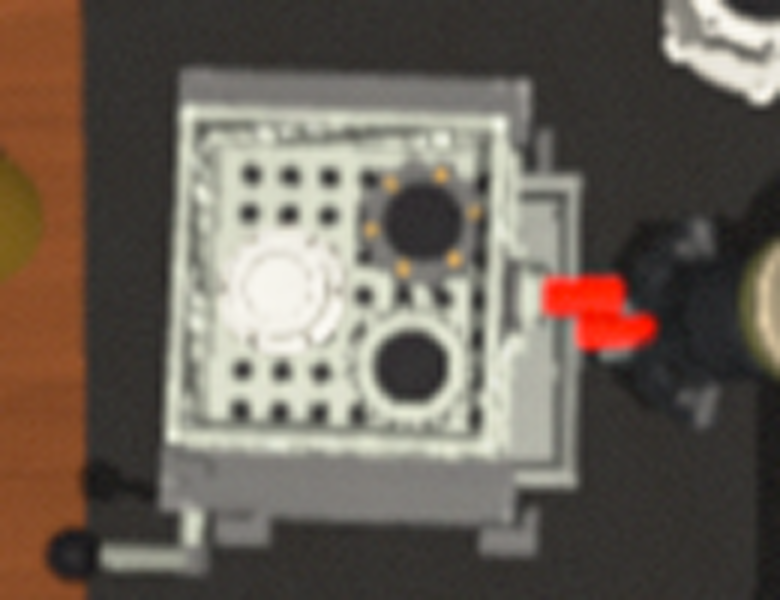

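Emit:
{"method": "apply_moves", "body": {"motion": [[1,1.4,-1.5,0.6,-0.4,0],[1,1.4,-1.3,0.5,-0.3,0],[1,1.4,-1,0.4,-0.3,0],[1,1.4,-0.5,0,0,0],[1,1.4,0,0,0,0]]}}

```text
time: 9.65
tcp_pos: [0.5728, 0.0426, 0.03]
tcp_rot: [88.3, 55.6, 85.9]
contact_force: [-1.9, -8.5, 9.7]
width: 0.0184
```

```bash
python3 c.py -154 4 -1; python3 - <<'E'
from h import *
d=bot.get_image("top"); crop(d,"t10",180,140,310,240,6)
E
```

```text
t 9.65 tcp [0.5728 0.0426 0.03  ] err mm [-5.  0. -0.] rot [0.9 0.5 0.6] n 2 F [-1.9 -8.5  9.7] w 0.0184 q [ 39.  34. -35. 102. -19.  53.  18.]
[[-0.1, -0.1, -2.5, 0.5, 0.3, 0.3], [-0.1, -0.1, -2.5, 0.5, 0.3, 0.3]]
stand frame tcp-pull est [-153.7   -6.    30. ] Fst [-8.6  1.5  9.7] tq [-1.28  1.61  0.78]
```

View pics/t10.png

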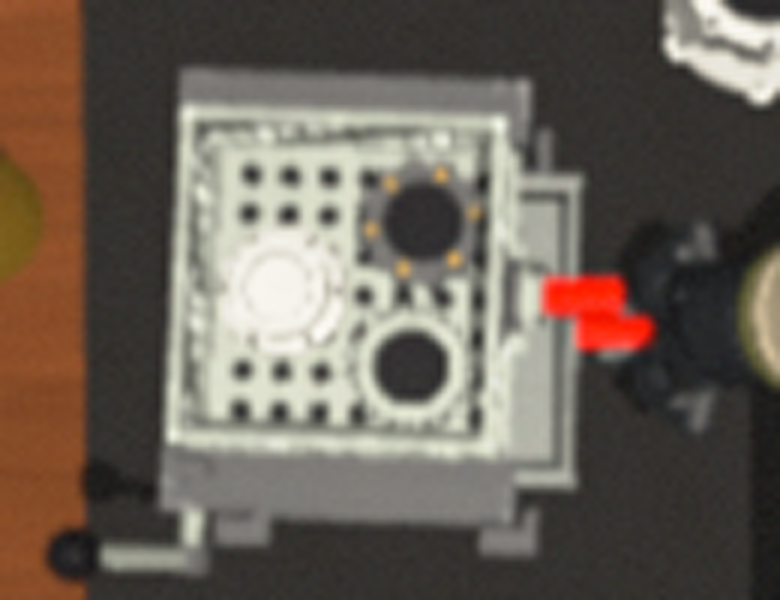

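Emit:
{"method": "apply_moves", "body": {"motion": [[0,0,0,0,0,0],[0,0,0,0,0,0],[0,0,0,0,0,0],[0,0,0,0,0,0],[0,0,0,0,0,0]], "claw": 0.6}}

```text
time: 10.2
tcp_pos: [0.5715, 0.0445, 0.029]
tcp_rot: [88.5, 55.5, 86.3]
contact_force: [0.3, 1.0, 0.4]
width: 0.0516
```

Emit:
{"method": "apply_moves", "body": {"motion": [[-15,0,0,0,0,0],[-20,0,0,0,0,0],[-25,0,0,0,0,0],[-30,0,0,0,0,0],[-30,0,0,0,0,0]]}}

```text
time: 10.7
tcp_pos: [0.5645, -0.0241, 0.1317]
tcp_rot: [89.0, 55.4, 87.0]
contact_force: [-0.8, -0.7, -1.1]
width: 0.0512
```

```bash
cat > e.py <<'E'
from plan import *
from c import *
def tab(th,L,back=0,r=44,depth=.0187-.003,yy=0):
    "TCP pose for latch angle th rad"
    R=Rlean(YAW,L-np.degrees(th)); G=st(-92-r*np.cos(th),yy,268+r*np.sin(th))
    return G+R[:,0]*(depth-back),R
if __name__=="__main__":
    th,L,back,v=map(float,sys.argv[1:5]); yy=float(sys.argv[5]) if len(sys.argv)>5 else 0
    p,R=tab(th,L,back,yy=yy); rows(p,R,vmax=v)
    s=bot.observe();print("st tcp",(S.T@(s["tcp_pos"]-O)*1000).round(1),"Fst",(S.T@s["contact_force"]).round(1),"tq",(S.T@s["wrist_torque"]).round(2))
E
python3 e.py 0 45 .08 40; python3 - <<'E'
from h import *
d=bot.get_image("top"); crop(d,"t11",180,140,310,240,6)
d=bot.get_image("scene"); crop(d,"s11",200,120,370,320,3)
E
```

```text
t 10.7 tcp [ 0.5645 -0.0241  0.1317] err mm [  0.4  31.4 181.8] rot [ 1.1 -0.2 10.4] n 5 F [-0.8 -0.7 -1.1] w 0.0512 q [ 45.  28. -35.  97. -20.  68.  20.]
[[-26.4, 25.8, 0.2, 0.2, -0.0, 2.1], [-25.4, 26.8, 0.1, 0.2, -0.0, 2.1], [-24.4, 27.7, 0.0, 0.2, -0.0, 2.1], [-23.4, 28.5, -0.1, 0.2, -0.0, 2.1], [-22.4, 29.4, -0.2, 0.2, -0.0, 2.1]]
st tcp [-212.8   -1.4  131.7] Fst [-0.7  0.7 -1.1] tq [-0.06  0.55  0.02]
```

View pics/t11.png

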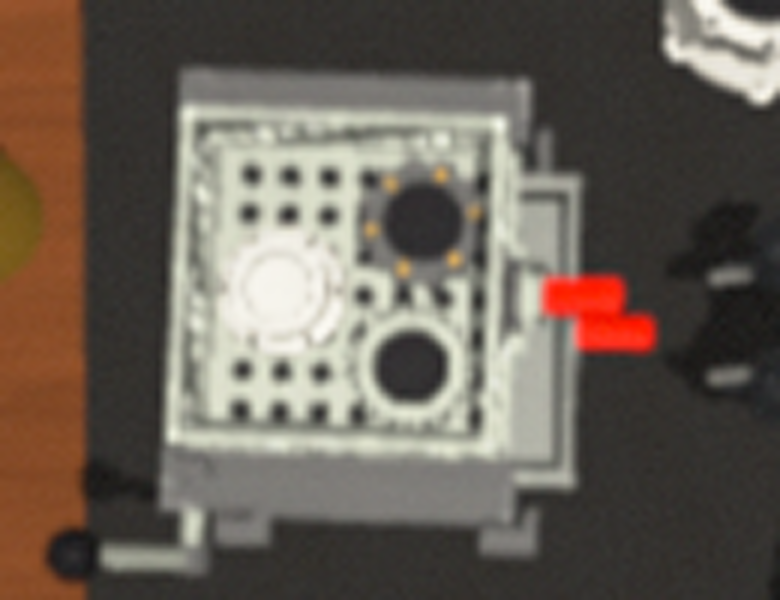

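View pics/s11.png

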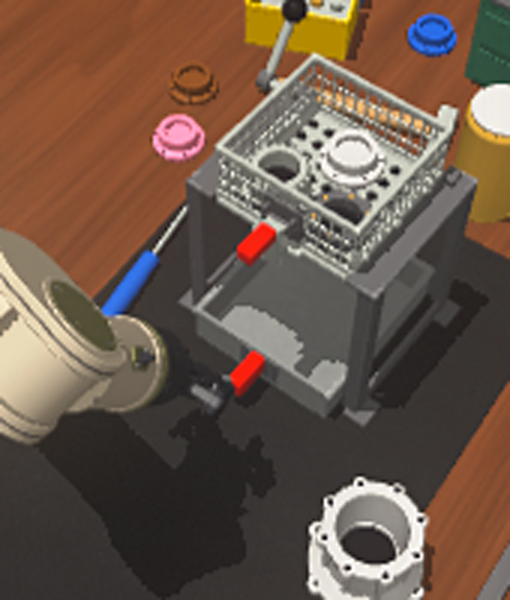

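Emit:
{"method": "apply_moves", "body": {"motion": [[-28,22,0,0.2,0,2.1],[-27,23,0,0.2,0,2.1],[-26,25,0,0.2,0,2.1],[-24,28,0,0.2,0,2.1],[-18,24,0,0.2,0,2]]}}

```text
time: 11.3
tcp_pos: [0.5631, -0.0082, 0.3113]
tcp_rot: [90.1, 44.8, 86.9]
contact_force: [1.0, 0.4, -0.7]
width: 0.0507
```

```bash
python3 e.py 0 45 .08 40; cat > pullfit.py <<'E'
from c import *
for n,uv in(("top",(282,195)),("scene",None)):
    d=bot.get_image(n); Q=(cloud(d)-O)@S*1000
    im=d["image"]; m=(im[...,0]>140)&(im[...,1]<60)&(im[...,2]<60)&(abs(Q[...,1])<40)&(Q[...,0]<-90)&(Q[...,0]>-220)
    for nm,a,b in(("pull",46,66),("tab",262,310)):
        q=Q[m&(Q[...,2]>a)&(Q[...,2]<b)]; 
        if len(q)>8: print(n,nm,len(q),q.min(0).round(1),q.max(0).round(1),q.mean(0).round(1))
E
python3 pullfit.py
```

```text
t 11.3 tcp [ 0.5631 -0.0082  0.3113] err mm [ 1.7 15.5  2.2] rot [-0.  -0.1 -0.2] n 1 F [ 1.   0.4 -0.7] w 0.0507 q [ 50.  21. -38.  87. -32.  86.  15.]
[[9.5, 12.5, 0.9, -0.0, -0.1, -0.2]]
st tcp [-197.     0.9  311.3] Fst [ 0.5 -1.  -0.7] tq [-0.06  0.74 -0.03]
top pull 60 [-172.1  -12.9   46.4] [-129.5    6.5   63.8] [-149.9   -2.9   54.7]
top tab 72 [-150.    -9.7  268.8] [-110.5    8.8  282.9] [-131.4   -0.4  276.6]
scene pull 69 [-172.3  -14.1   46.1] [-127.2    7.8   61.1] [-150.    -3.3   53.5]
scene tab 86 [-152.   -10.8  262.2] [-109.8    9.9  279.8] [-133.9   -0.9  274.5]
```

Emit:
{"method": "apply_moves", "body": {"motion": [[6,9,0.8,0,0,0],[20,4,0.2,0,0,0],[25,0,0,0,0,0],[20,0,0,0,0,0],[6,0,0,0,0,0]]}}

```text
time: 11.9
tcp_pos: [0.5677, 0.0595, 0.2639]
tcp_rot: [90.0, 45.0, 86.9]
contact_force: [0.5, -0.9, 0.0]
width: 0.0508
```

```bash
python3 e.py 0 45 0 40
```

```text
t 11.9 tcp [0.5677 0.0595 0.2639] err mm [ 0.4  4.2 -7. ] rot [ 0.1 -0.  -0. ] n 1 F [ 0.5 -0.9  0. ] w 0.0508 q [ 46.  21. -40.  94. -32.  76.  14.]
[[8.0, -2.0, 0.1, 0.1, -0.0, -0.0]]
st tcp [-1.292e+02  1.000e-01  2.639e+02] Fst [-0.8 -0.5  0. ] tq [ 0.02  0.75 -0.03]
```

Emit:
{"method": "apply_moves", "body": {"motion": [[6,-1.5,0,0,0,0],[2,0,0,0,0,0],[0,0,0,0,0,0],[0,0,0,0,0,0],[0,0,0,0,0,0]]}}

```text
time: 12.4
tcp_pos: [0.5678, 0.064, 0.2568]
tcp_rot: [90.0, 45.0, 86.9]
contact_force: [-0.0, 0.0, 0.0]
width: 0.0516
```

```bash
python3 e.py 0 45 0 40; python3 - <<'E'
from h import *
d=bot.get_image("top"); crop(d,"t12",180,140,310,240,6)
d=bot.get_image("scene"); crop(d,"s12",200,120,370,320,3)
E
```

```text
t 12.4 tcp [0.5678 0.064  0.2568] err mm [ 0.2 -0.2  0.1] rot [ 0.  -0.1 -0. ] n 1 F [-0.  0.  0.] w 0.0516 q [ 46.  22. -40.  94. -32.  76.  14.]
[[-0.3, -0.1, 0.2, 0.0, -0.1, -0.0]]
st tcp [-1.247e+02  2.000e-01  2.568e+02] Fst [0. 0. 0.] tq [0.02 0.74 0.01]
```

View pics/t12.png

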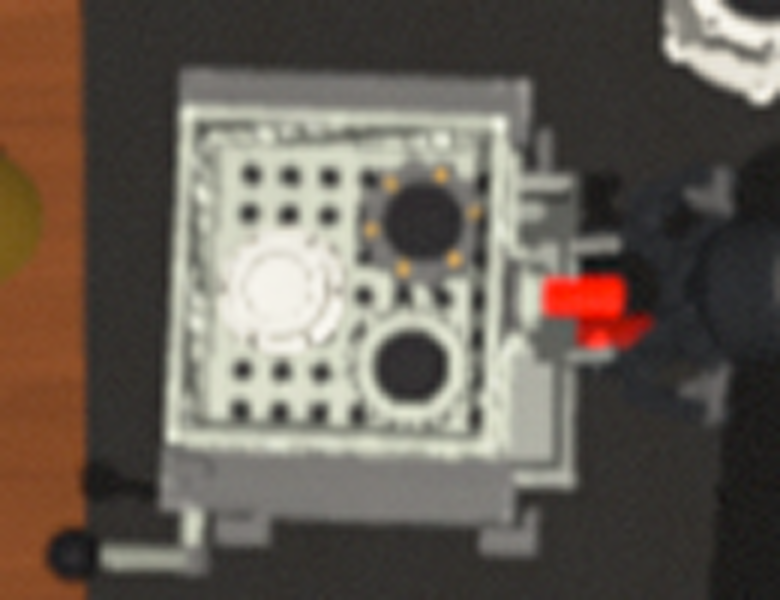

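View pics/s12.png

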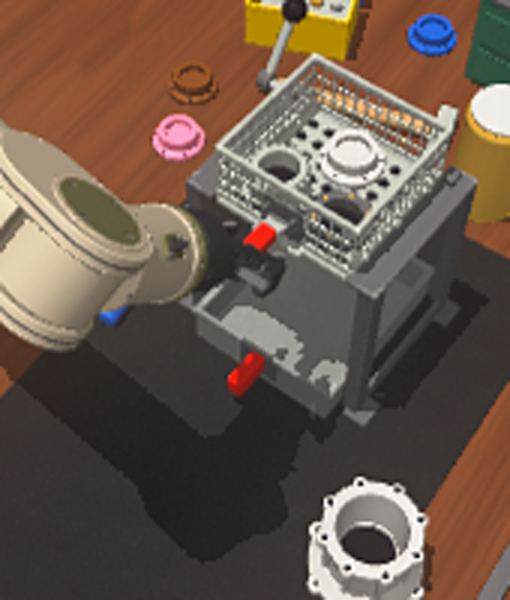

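Fingers straddle the tab (top crop 585,297), tray below untouched. Close.

Emit:
{"method": "apply_moves", "body": {"motion": [[0,0,0,0,0,0],[0,0,0,0,0,0],[0,0,0,0,0,0],[0,0,0,0,0,0],[0,0,0,0,0,0]], "claw": 0, "grip_force": 40}}

```text
time: 13.0
tcp_pos: [0.5701, 0.0631, 0.2573]
tcp_rot: [89.7, 45.0, 86.4]
contact_force: [0.5, -1.0, -0.3]
width: 0.0191
```

```bash
python3 e.py 0.45 45 0 3
```

```text
t 13.0 tcp [0.5701 0.0631 0.2573] err mm [-2.1 -0.8 15. ] rot [ -0.    0.3 -25.8] n 6 F [ 0.5 -1.  -0.3] w 0.0191 q [ 46.  22. -40.  94. -32.  75.  14.]
[[-1.9, 1.7, -0.3, -0.0, 0.0, -4.3], [-2.0, 1.5, -0.3, -0.0, 0.0, -4.3], [-2.1, 1.4, -0.3, -0.0, 0.0, -4.3], [-2.2, 1.2, -0.3, -0.0, 0.0, -4.3], [-2.3, 1.0, -0.3, -0.0, 0.0, -4.3]]
st tcp [-125.5   -2.1  257.3] Fst [-0.9 -0.6 -0.3] tq [0.1  0.82 0.17]
```

Emit:
{"method": "apply_moves", "body": {"motion": [[-2.2,1.7,0,0,0,-4.3],[-2.3,1.5,0,0,0,-4.3],[-2.4,1.4,0,0,0,-4.3],[-2.5,1.2,0,0,0,-4.3],[-2.5,1,0,0,0,-4]]}}

```text
time: 13.5
tcp_pos: [0.57, 0.0607, 0.2701]
tcp_rot: [89.8, 66.7, 86.2]
contact_force: [2.8, 4.7, -8.4]
width: 0.0194
```

```bash
python3 e.py 0.45 45 0 3 -1.5;  python3 - <<'E'
from h import *
d=bot.get_image("scene"); crop(d,"s13",200,120,370,320,3)
E
```

```text
t 13.5 tcp [0.57   0.0607 0.2701] err mm [-0.5  1.4  2.2] rot [-0.3  0.2 -4.1] n 1 F [ 2.8  4.7 -8.4] w 0.0194 q [ 35.  15. -38.  90. -14.  76.  -2.]
[[-1.5, 2.2, -0.6, -0.3, 0.2, -4.1]]
st tcp [-127.8   -2.1  270.1] Fst [ 4.8 -2.5 -8.4] tq [-0.47  0.21 -0.09]
```

View pics/s13.png

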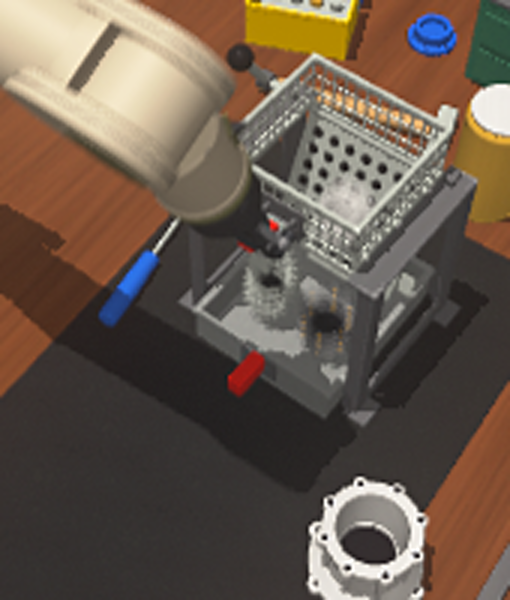

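Emit:
{"method": "apply_moves", "body": {"motion": [[0,0,0,0,0,0],[0,0,0,0,0,0],[0,0,0,0,0,0],[2,-1,0,0,0,4],[2.2,-1.2,0,0,0,4]]}}

```text
time: 14.05
tcp_pos: [0.5702, 0.0617, 0.2662]
tcp_rot: [89.5, 58.5, 86.2]
contact_force: [2.0, 3.9, -6.0]
width: 0.0191
```

```bash
python3 e.py 0 45 0 3 -1.5;  python3 - <<'E'
from h import *
d=bot.get_image("scene"); crop(d,"s14",200,120,370,320,3)
d=bot.get_image("top"); crop(d,"t14",180,140,310,240,6)
E
```

```text
t 14.05 tcp [0.5702 0.0617 0.2662] err mm [-0.7  2.  -9.3] rot [-0.   0.3 13.5] n 4 F [ 2.   3.9 -6. ] w 0.0191 q [ 40.  17. -39.  92. -22.  75.   5.]
[[2.2, -0.8, -0.2, -0.0, 0.1, 3.4], [2.2, -0.9, -0.2, -0.0, 0.1, 3.4], [2.1, -1.1, -0.2, -0.0, 0.1, 3.4], [2.1, -1.2, -0.2, -0.0, 0.1, 3.4]]
st tcp [-126.8   -2.3  266.2] Fst [ 4.  -1.8 -6. ] tq [-0.09  0.66 -0.11]
```

View pics/s14.png

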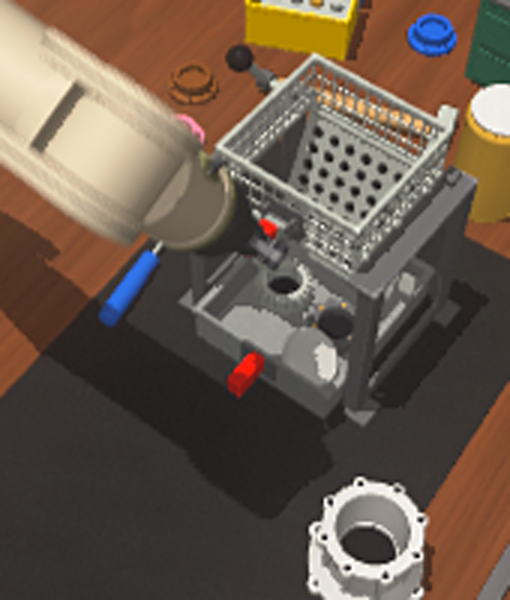

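View pics/t14.png

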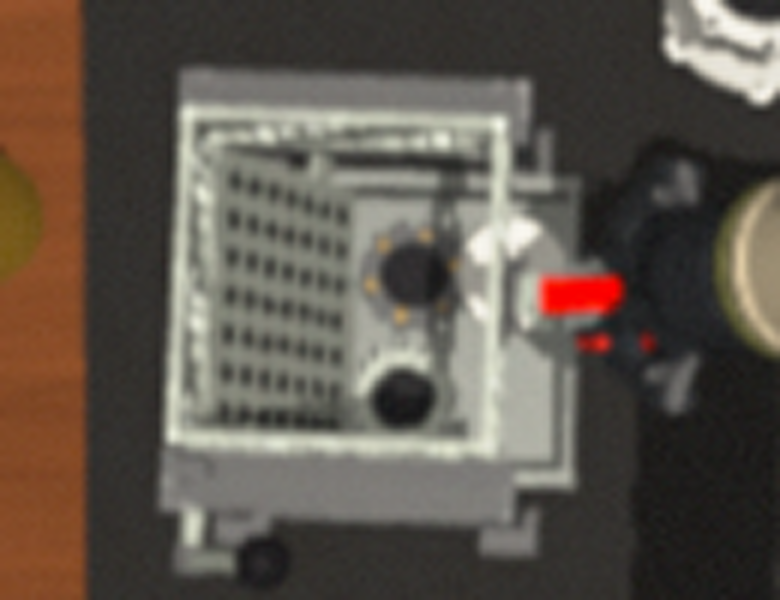

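Emit:
{"method": "apply_moves", "body": {"motion": [[2.2,-0.8,0,0,0,3.5],[2.2,-1,0,0,0,3.5],[2.2,-1.1,0,0,0,3.5],[2,-1.2,0,0,0,3],[0,0,0,0,0,0]]}}

```text
time: 14.65
tcp_pos: [0.5703, 0.0633, 0.2575]
tcp_rot: [89.9, 43.6, 86.2]
contact_force: [0.3, 1.8, 2.0]
width: 0.0191
```

Emit:
{"method": "apply_moves", "body": {"motion": [[0,0,0,0,0,0],[0,0,0,0,0,0],[0,0,0,0,0,0],[-10,0,0,0,0,0],[-15,0,0,0,0,0]], "claw": 0.6}}

```text
time: 15.15
tcp_pos: [0.5682, 0.0445, 0.2748]
tcp_rot: [90.1, 43.5, 86.3]
contact_force: [0.1, -0.4, 1.5]
width: 0.0516
```

```bash
python3 e.py 0 45 0.1 40 -1.5
```

```text
t 15.15 tcp [0.5682 0.0445 0.2748] err mm [ -2.6 -51.4  52.9] rot [-0.4  0.3 -1.5] n 2 F [ 0.1 -0.4  1.5] w 0.0516 q [ 48.  22. -39.  92. -34.  78.  15.]
[[-36.9, 1.5, 0.3, -0.2, 0.2, -0.8], [-36.9, 1.0, 0.2, -0.2, 0.2, -0.8]]
st tcp [-144.1   -1.2  274.8] Fst [-0.4 -0.1  1.5] tq [-0.    0.77  0.02]
```

Emit:
{"method": "apply_moves", "body": {"motion": [[-30,1,0,0,0,-1],[-35,-10,0,0,0,-3],[-30,-30,0,0,0,-6],[-25,-25,-20,0,0,-8],[-20,-10,-30,0,0,-8]], "claw": 0}}

```text
time: 15.65
tcp_pos: [0.5068, -0.1117, 0.3363]
tcp_rot: [91.0, 70.2, 86.8]
contact_force: [0.6, 0.1, 0.2]
width: -0.0
```

```bash
cat > f.py <<'E'
from c import *
x,y,z,v=map(float,sys.argv[1:5]); rows(st(x,y,z),Rlean(YAW,0),vmax=v)
s=bot.observe();print("st tcp",(S.T@(s["tcp_pos"]-O)*1000).round(1),"Fst",(S.T@s["contact_force"]).round(1))
E
python3 f.py -40 150 400 40; python3 pullfit.py; python3 - <<'E'
from h import *
d=bot.get_image("scene"); crop(d,"s15",220,90,370,280,3)
d=bot.get_image("top"); crop(d,"t15",180,140,310,240,6)
E
```

```text
t 15.65 tcp [ 0.5068 -0.1117  0.3363] err mm [-83.8 268.6  63.7] rot [ -1.   -0.2 -19.8] n 8 F [0.6 0.1 0.2] w -0.0 q [ 49.  10. -34.  86. -14.  90.  12.]
[[3.7, 33.5, -12.9, -0.1, -0.0, -2.5], [2.2, 33.6, -12.8, -0.1, -0.0, -2.5], [0.8, 33.7, -12.8, -0.1, -0.0, -2.5], [-0.7, 33.7, -12.7, -0.1, -0.0, -2.5], [-2.2, 33.7, -12.6, -0.1, -0.0, -2.5]]
st tcp [-303.5   51.3  336.3] Fst [ 0.2 -0.6  0.2]
top pull 65 [-172.   -13.1   46.9] [-129.5    6.8   64.7] [-151.5   -3.7   54.6]
top tab 67 [-150.    -9.2  265.8] [-110.4    8.3  283.1] [-132.6   -0.5  276. ]
scene pull 77 [-174.6  -12.3   46.9] [-124.9    7.8   59.4] [-151.2   -3.6   53.2]
scene tab 88 [-152.1  -10.6  263.6] [-110.4    9.7  280.4] [-133.5   -0.7  274.6]
```

View pics/s15.png

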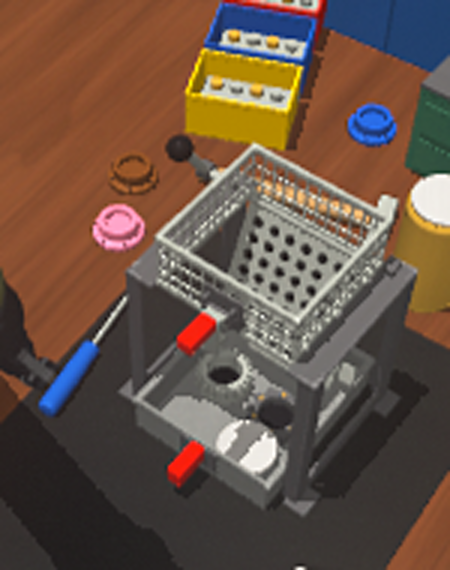

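View pics/t15.png

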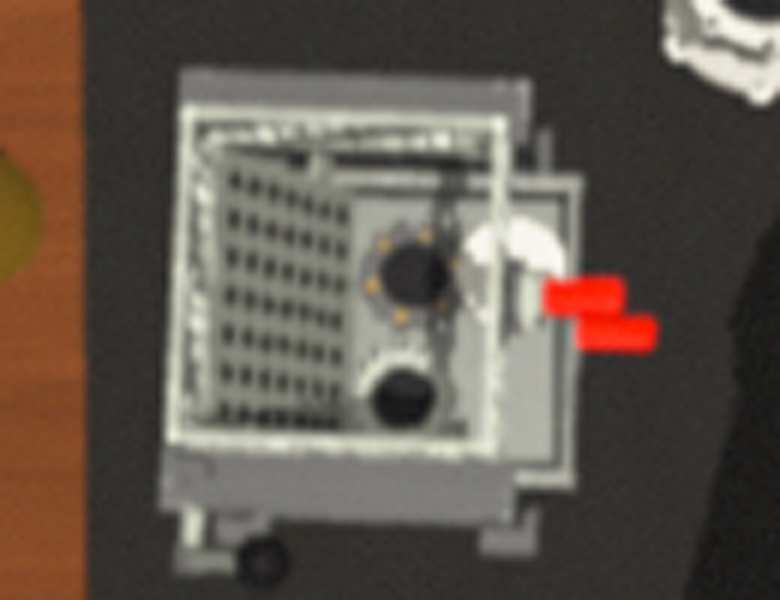

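Emit:
{"method": "apply_moves", "body": {"motion": [[0,33,-13,0,0,-3],[0,34,-13,0,0,-3],[-1,34,-13,0,0,-3],[-2,34,-13,0,0,-3],[-3,34,-13,0,0,-3]]}}

```text
time: 16.35
tcp_pos: [0.4539, 0.0569, 0.3798]
tcp_rot: [99.6, 84.7, 94.8]
contact_force: [1.5, 0.1, 0.3]
width: -0.0
```

```bash
python3 f.py -40 150 380 40; python3 - <<'E'
from c import *
for n in("top","scene"):
    d=bot.get_image(n); Q=(cloud(d)-O)@S*1000; im=d["image"].astype(int)
    m=(im.max(-1)<75)&(abs(Q[...,1]-150)<22)&(abs(Q[...,0]-33)<30)&(Q[...,2]>296)&(Q[...,2]<335)
    q=Q[m]; print(n,len(q),q.min(0).round(1) if len(q) else 0,q.max(0).round(1) if len(q) else 0)
E
```

```text
t 16.35 tcp [0.4539 0.0569 0.3798] err mm [-30.9 100.1   0.2] rot [-1.6 -0.8 -5.3] n 3 F [1.5 0.1 0.3] w -0.0 q [ 38.  -3. -44.  91.  -8.  92. -11.]
[[3.1, 32.2, -13.0, -0.5, -0.3, -1.8], [2.0, 32.4, -12.7, -0.5, -0.3, -1.8], [1.0, 32.6, -12.4, -0.5, -0.3, -1.8]]
st tcp [-138.2  113.6  379.8] Fst [ 0.2 -1.5  0.3]
top 71 [ 21.2 134.6 309.9] [ 46.8 163.  326.6]
scene 59 [ 18.7 135.8 302.7] [ 40.4 162.3 324.2]
```

Emit:
{"method": "apply_moves", "body": {"motion": [[3,30,-13,-0.5,-0.3,-1.8],[2,30,-13,-0.5,-0.3,-1.8],[8,28,-8,-0.5,-0.3,-1.5],[15,5,0,0,0,0],[15,0,0,0,0,0]]}}

```text
time: 16.95
tcp_pos: [0.4249, 0.1631, 0.3416]
tcp_rot: [105.6, 89.4, 103.0]
contact_force: [0.7, 0.3, 0.3]
width: -0.0001
```

```bash
python3 f.py -22 150 298 40
```

```text
t 16.95 tcp [0.4249 0.1631 0.3416] err mm [ -0.9  11.9 -43.6] rot [ 0.7 -0.2 -0.6] n 2 F [0.7 0.3 0.3] w -0.0001 q [ 31.  -4. -54.  95.  -4.  87. -25.]
[[21.8, 5.7, -0.7, 0.3, -0.1, -0.3], [21.8, 5.8, -0.7, 0.3, -0.1, -0.3]]
st tcp [-33.8 148.4 341.6] Fst [ 0.4 -0.7  0.3]
```

Emit:
{"method": "apply_moves", "body": {"motion": [[18,4,-1,0.3,0,-0.3],[16,4,-0.5,0.3,0,-0.3],[6,3,0,0,0,0],[0,2,0,0,0,0],[0,0,0,0,0,0]]}}

```text
time: 17.45
tcp_pos: [0.4232, 0.1771, 0.2965]
tcp_rot: [157.0, 89.0, 153.9]
contact_force: [-0.7, -0.7, 0.9]
width: 0.0003
```

```bash
python3 f.py 5 150 298 40; python3 - <<'E'
from h import *
d=bot.get_image("scene"); crop(d,"s16",220,90,370,280,3)
d=bot.get_image("top"); crop(d,"t16",180,180,310,280,6)
E
```

```text
t 17.45 tcp [0.4232 0.1771 0.2965] err mm [ 2.3 24.8  1.5] rot [ 0.1 -0.9 -0.4] n 1 F [-0.7 -0.7  0.9] w 0.0003 q [ 30.  -1. -56.  99.  -2.  83. -29.]
[[-1.4, 24.9, 0.9, 0.1, -0.9, -0.4]]
st tcp [-19.9 150.9 296.5] Fst [-0.7  0.7  0.9]
```

View pics/s16.png

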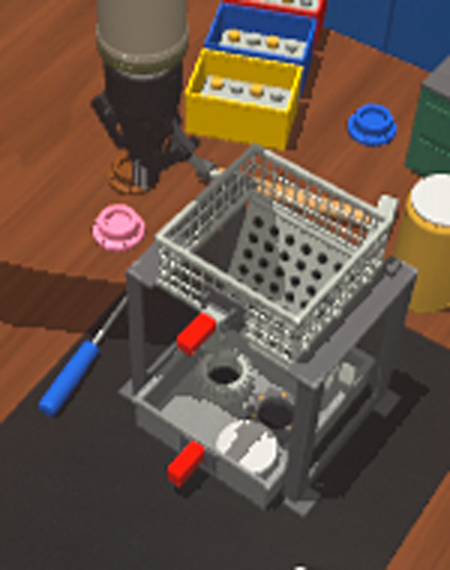

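View pics/t16.png

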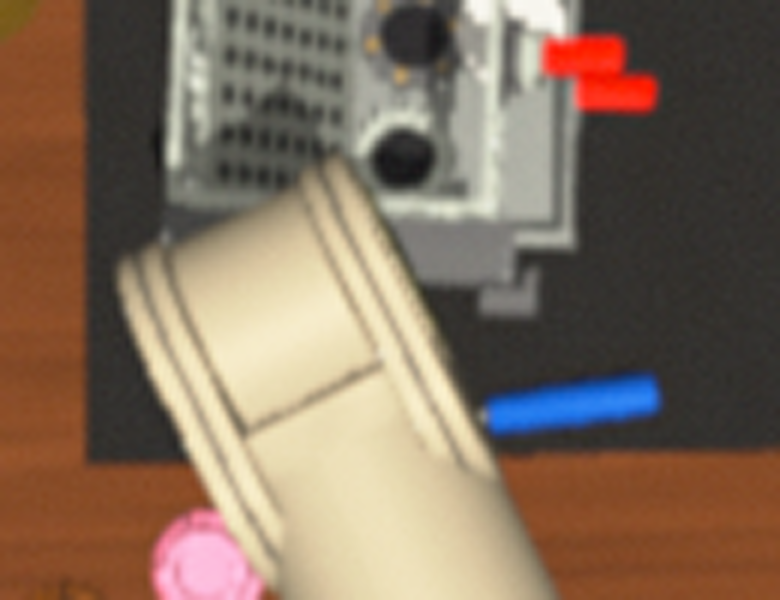

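Emit:
{"method": "apply_moves", "body": {"motion": [[-1,12,0.5,0,-0.4,0],[0,12,0.5,0,-0.4,0],[0,10,0,0,0,0],[0,10,0,0,0,0],[0,10,0,0,0,0]]}}

```text
time: 18.05
tcp_pos: [0.4307, 0.2272, 0.3016]
tcp_rot: [26.7, 89.7, 23.0]
contact_force: [-1.2, -4.6, 2.0]
width: -0.0001
```

```bash
python3 f.py 60 150 298 10
```

```text
t 18.05 tcp [0.4307 0.2272 0.3016] err mm [-2.1 29.6 -3.6] rot [-0.4  0.3 -0.1] n 3 F [-1.2 -4.6  2. ] w -0.0001 q [ 25.   4. -60.  95.   3.  83. -38.]
[[1.2, 9.8, -1.3, -0.1, 0.1, -0.0], [1.2, 9.8, -1.3, -0.1, 0.1, -0.0], [1.2, 9.8, -1.3, -0.1, 0.1, -0.0]]
st tcp [ 30.6 146.3 301.6] Fst [-4.6  0.9  2. ]
```

Emit:
{"method": "apply_moves", "body": {"motion": [[1,10,-1.5,0,0,0],[1,11,-1.5,0,0,0],[1,11,-1,0,0,0],[1,11,-1,0,0,0],[0,11,-0.7,0,0,0]]}}

```text
time: 18.55
tcp_pos: [0.4327, 0.277, 0.301]
tcp_rot: [-20.4, 89.4, -24.7]
contact_force: [-0.9, -4.4, -3.8]
width: 0.0
```

```bash
python3 f.py 100 150 298 10
```

```text
t 18.55 tcp [0.4327 0.277  0.301 ] err mm [-1.9 19.7 -3. ] rot [-1.   0.6  0.2] n 3 F [-0.9 -4.4 -3.8] w 0.0 q [ 18.  10. -62.  92.   9.  84. -49.]
[[1.0, 6.5, -1.1, -0.3, 0.2, 0.1], [1.0, 6.5, -1.1, -0.3, 0.2, 0.1], [1.0, 6.5, -1.0, -0.3, 0.2, 0.1]]
st tcp [ 80.4 147.  301. ] Fst [-4.4  0.7 -3.8]
```

Emit:
{"method": "apply_moves", "body": {"motion": [[1,6,-1,-0.3,0.2,0],[1,5,-0.8,-0.3,0.2,0],[1,4,-0.6,0,0,0],[0,3,-0.4,0,0,0],[0,2.5,0,0,0,0]]}}

```text
time: 19.05
tcp_pos: [0.4336, 0.2948, 0.2978]
tcp_rot: [-71.1, 89.5, -75.0]
contact_force: [0.3, -6.0, -3.2]
width: 0.0002
```

```bash
python3 f.py 107 150 298 10;  python3 - <<'E'
from h import *
d=bot.get_image("scene"); crop(d,"s17",220,90,370,280,3)
E
```

```text
t 19.05 tcp [0.4336 0.2948 0.2978] err mm [-2.3  8.9  0.2] rot [-0.7  0.2  0.5] n 1 F [ 0.3 -6.  -3.2] w 0.0002 q [ 15.  12. -62.  90.  11.  84. -51.]
[[-0.3, 8.7, -2.9, -0.7, 0.2, 0.5]]
st tcp [ 98.3 147.2 297.8] Fst [-5.9 -0.6 -3.2]
```

View pics/s17.png

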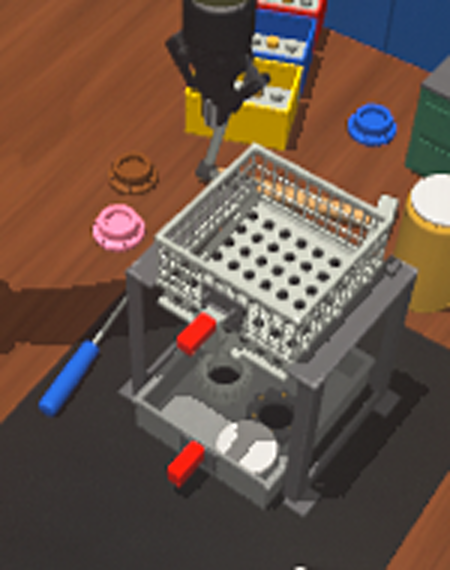

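Emit:
{"method": "apply_moves", "body": {"motion": [[0,2.5,-0.5,0,0,0],[0,2.5,-0.5,0,0,0],[0,2.5,-0.3,0,0,0],[0,2.5,0,0,0,0],[0,2.5,0,0,0,0]]}}

```text
time: 19.6
tcp_pos: [0.4337, 0.2989, 0.2963]
tcp_rot: [-92.4, 88.6, -96.7]
contact_force: [-3.7, -13.4, 6.0]
width: -0.0003
```

```bash
python3 f.py 107 150 298 10
```

```text
t 19.6 tcp [0.4337 0.2989 0.2963] err mm [-2.5  4.9  1.7] rot [-1.2 -0.1  1.4] n 1 F [ -3.7 -13.4   6. ] w -0.0003 q [ 13.  14. -62.  89.  13.  85. -53.]
[[-1.8, 4.6, -2.8, -1.2, -0.1, 1.4]]
st tcp [102.3 147.3 296.3] Fst [-13.6   2.9   6. ]
```

Emit:
{"method": "apply_moves", "body": {"motion": [[-0.5,3,-0.3,-0.2,0,0.4],[-0.5,3,-0.3,-0.2,0,0.4],[0,3,0,0,0,0.2],[0,3,0,0,0,0],[0,3,0,0,0,0]]}}

```text
time: 20.1
tcp_pos: [0.4336, 0.3006, 0.2956]
tcp_rot: [-104.5, 88.1, -109.1]
contact_force: [-6.0, -15.4, 8.1]
width: 0.0002
```

```bash
python3 f.py 107 150 298 10; python3 - <<'E'
from h import *
d=bot.get_image("scene"); crop(d,"s18",240,110,350,230,5)
E
```

```text
t 20.1 tcp [0.4336 0.3006 0.2956] err mm [-2.4  3.1  2.4] rot [-1.4 -0.5  1.9] n 1 F [ -6.  -15.4   8.1] w 0.0002 q [ 12.  14. -61.  89.  13.  86. -54.]
[[-2.5, 2.8, -2.7, -1.4, -0.5, 1.9]]
st tcp [104.1 147.4 295.6] Fst [-15.7   5.1   8.1]
```

View pics/s18.png

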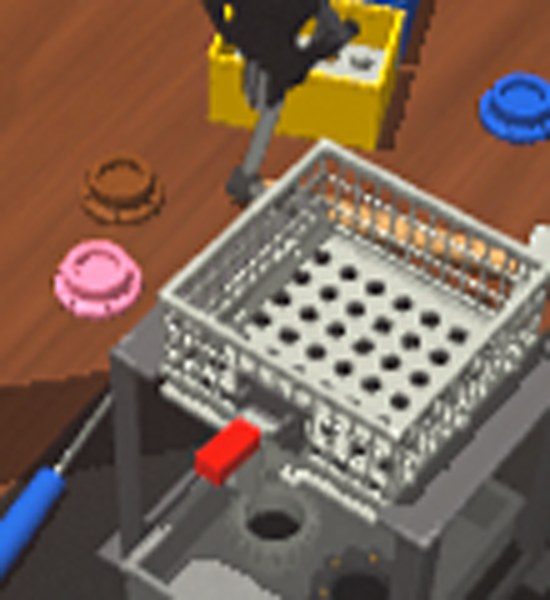

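Emit:
{"method": "apply_moves", "body": {"motion": [[-1,3.5,-0.3,-0.2,0,0.6],[-1,3.5,0,-0.2,0,0.6],[-0.5,3.5,0,0,0,0.4],[-0.5,3.5,0,0,0,0.3],[-0.5,3.5,0,0,0,0.3]]}}

```text
time: 20.65
tcp_pos: [0.4334, 0.3013, 0.2954]
tcp_rot: [-125.2, 88.0, -130.2]
contact_force: [-7.0, -19.1, 6.4]
width: -0.0002
```

```bash
python3 f.py 107 150 298 10; python3 pullfit.py|grep tab; python3 - <<'E'
from h import *
d=bot.get_image("scene"); crop(d,"s19",240,110,350,230,5)
E
```

```text
t 20.65 tcp [0.4334 0.3013 0.2954] err mm [-2.2  2.4  2.6] rot [-1.8 -1.2  1.6] n 1 F [ -7.  -19.1   6.4] w -0.0002 q [ 12.  15. -61.  89.  13.  86. -55.]
[[-2.6, 2.1, -2.5, -1.8, -1.2, 1.6]]
st tcp [104.8 147.7 295.4] Fst [-19.5   5.9   6.4]
top tab 72 [-150.    -8.5  269.5] [-110.4    9.   289.4] [-131.1    0.   282.3]
scene tab 82 [-151.9   -8.9  270.2] [-109.2    9.9  288.2] [-133.9   -0.8  281.5]
```

View pics/s19.png

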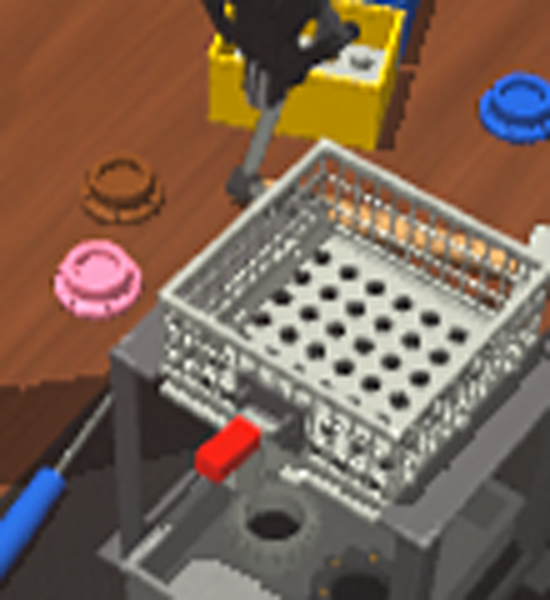

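Emit:
{"method": "apply_moves", "body": {"motion": [[-1,4,0,0,0,0.5],[-0.5,4,0,0,0,0.4],[-0.5,4,0,0,0,0.4],[-0.5,4,0,0,0,0.4],[-0.5,4,0,0,0,0.4]]}}

```text
time: 21.3
tcp_pos: [0.4337, 0.3069, 0.2933]
tcp_rot: [-146.6, 87.9, -152.3]
contact_force: [-4.2, -18.8, 3.1]
width: 0.0003
```

```bash
python3 f.py 107 150 298 10; python3 pullfit.py|grep tab
```

```text
t 21.3 tcp [0.4337 0.3069 0.2933] err mm [-2.5 -3.2  4.7] rot [-2.5 -1.8  1.1] n 1 F [ -4.2 -18.8   3.1] w 0.0003 q [ 12.  16. -61.  88.  13.  86. -56.]
[[-4.5, -3.6, -2.3, -2.5, -1.8, 1.1]]
st tcp [110.4 147.7 293.3] Fst [-19.1   3.2   3.1]
top tab 71 [-150.    -8.9  270.8] [-110.4    8.3  281.2] [-131.6   -0.3  276.4]
scene tab 85 [-152.1   -9.3  264.4] [-109.8    9.2  279.8] [-133.7   -0.8  274.7]
```

Emit:
{"method": "apply_moves", "body": {"motion": [[0,-4,0,0,0,0],[0,-8,0,0,0,0],[0,-15,0,0,0,0],[-10,-20,0,0,0,0],[-25,-25,0,0,0,0]]}}

```text
time: 21.9
tcp_pos: [0.4247, 0.2372, 0.3285]
tcp_rot: [-156.8, 87.7, -162.0]
contact_force: [0.5, -1.6, 1.2]
width: -0.0001
```

Emit:
{"method": "apply_moves", "body": {"motion": [[-35,-25,0,0,0,0],[-35,-35,0,0,0,0],[-30,-40,0,0,0,0],[-10,-40,0,0,0,0],[0,-40,0,0,0,0]]}}

```text
time: 22.4
tcp_pos: [0.4111, 0.0589, 0.4484]
tcp_rot: [-159.7, 88.3, -164.3]
contact_force: [1.2, 0.1, -0.3]
width: 0.0003
```

```bash
python3 f.py -22 150 400 40; python3 pullfit.py; python3 - <<'E'
from c import *
d=bot.get_image("scene"); crop(d,"s20",220,90,370,280,3)
d=bot.get_image("top"); crop(d,"t20",180,140,310,240,6); cv2.imwrite("pics/t20f.png",d["image"][:,:,::-1])
Q=(cloud(d)-O)@S*1000; q=Q[(abs(Q[...,1])<60)&(abs(Q[...,0])<60)&(Q[...,2]>200)&(Q[...,2]<260)]; 
A=np.c_[q[:,:2],np.ones(len(q))]; print("floor plane",np.linalg.lstsq(A,q[:,2],rcond=None)[0].round(3),len(q))
E
```

```text
t 22.4 tcp [0.4111 0.0589 0.4484] err mm [ 12.9 116.  -48.4] rot [-1.3 -1.6  0.6] n 4 F [ 1.2  0.1 -0.3] w 0.0003 q [ 40.  -8. -47.  85.  -5. 102. -12.]
[[11.8, 29.3, 1.3, -0.3, -0.4, 0.1], [11.8, 29.3, 1.3, -0.3, -0.4, 0.1], [11.9, 29.2, 1.4, -0.3, -0.4, 0.1], [12.0, 29.2, 1.5, -0.3, -0.4, 0.1]]
st tcp [-138.5  156.4  448.4] Fst [ 0.2 -1.2 -0.3]
top pull 65 [-172.   -13.3   46.8] [-129.5    6.6   63.8] [-151.1   -3.4   54.7]
top tab 69 [-150.    -9.4  270.3] [-110.4    8.4  282.8] [-131.9   -0.3  276.5]
scene pull 77 [-174.3  -12.2   46.5] [-126.5    8.4   59.1] [-151.4   -3.7   53.5]
scene tab 87 [-151.7  -10.3  263.1] [-110.6    8.9  279.9] [-133.6   -0.8  274.5]
floor plane [-3.00000e-03  4.00000e-03  2.38849e+02] 1262
```

View pics/s20.png

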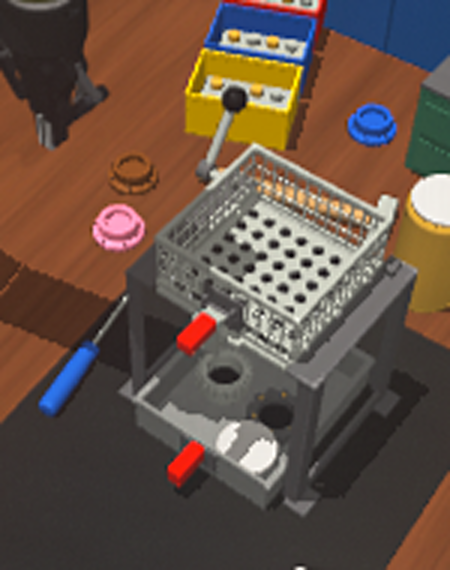

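View pics/t20f.png

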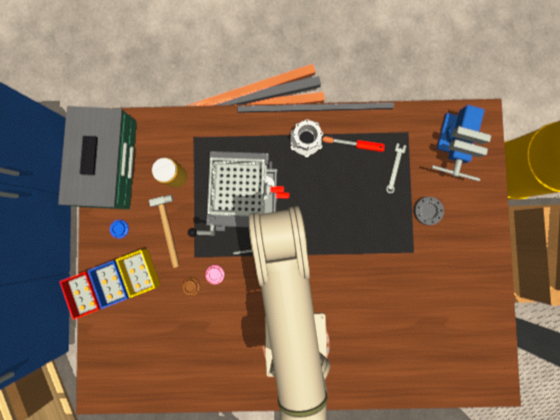

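```bash
python3 - <<'E'
import cv2,numpy as np
for f in("t11","t15","t20"):
    a=cv2.imread(f"pics/{f}.png").astype(int)
    # rim outer edge: brightness profile at rows below the pull
    for r0,r1 in((195,260),(380,470)):
        p=a[r0:r1,560:600].mean((0,2)); 
        g=-np.diff(p); g[g<0]=0; print(f,(r0,r1),round(float((g*(np.arange(len(g))+560)).sum()/g.sum()),2),end=" ")
    m=(a[...,2]>150)&(a[...,1]<60)&(a[...,0]<60); m[:316]=0
    ys,xs=np.nonzero(m); print("pull",xs.mean().round(2),np.percentile(xs,98),ys.mean().round(2))
E
```

```text
t11 (195, 260) 577.86 t11 (380, 470) 574.04 pull 618.02 653.0 332.86
t15 (195, 260) 576.49 t15 (380, 470) 574.31 pull 618.49 654.0 332.81
t20 (195, 260) 576.43 t20 (380, 470) 574.75 pull 618.42 654.0 332.78
```

View pics/t20.png

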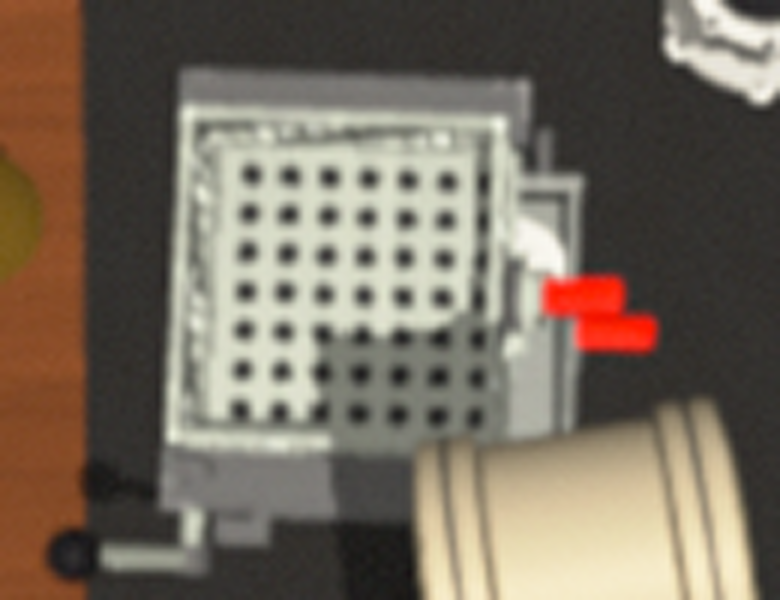

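```bash
python3 -c "
from plant import bot
print(bot.job_done()); print(bot.observe()['time'])"
```

```text
the job is handed in; nothing more can be done
None
the job is handed in; nothing more can be done
```

The job is done and handed in at about 22.5 s. The tray is home under the basket, all three parts are in it, and the floor is shut and latched again.

- **Tray:** I turned it straight, dragged it in by its pull and squared it against the back bar with at most about 11 N of push. The pull's outer end measured -172 to -174 mm in the stand's frame, where home is -172 mm. The falling parts moved the tray by about 0.2 mm at most.
- **Parts:** Lifting the tab about 0.4 rad dropped all three parts. The pictures show gear, ring and hub cap inside the tray. The cap looks as if it lies tilted near the front wall.
- **Floor:** I pushed the lever until the latch caught, with about 19 N along the push at the end. Afterwards the tab was back at its rest height, the floor plane was level to 0.003 rad at 239 mm, and the lever leaned to the back.
- **Left over:** The tray sits about 3 mm to one side of centre, within its 8 mm of play, and about 0.4 degrees off square. While steering it in I over-corrected a few times; the readings after each move showed no sign of it striking the legs or runners.
- **Bystanders:** The housing, oil tin, brush, hammer, wrench and flange lie as before in the last top view. The screwdriver was partly hidden by the arm there, but it lay as before in the last scene picture. The arm ended clear of everything.

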